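# Load the microscope stage and ratchet it up to focus height

## Robot

A 7-joint arm with a two-finger parallel gripper is mounted at the origin on the work surface. World frame = base frame: x ahead of the robot, y to its left, z up, the work surface at z = 0. Lengths are in m, angles in rad, forces in N, time in s.
With the tool pointing down it reaches from about 0.425 to 0.925 m from the base axis. Payload 6.8 kg.
Tool frame: the origin (TCP) lies midway between the tips of the shut fingers; the grasp point (between the pads) lies 19 mm behind it; z points along the fingers, y is the line along which they close (so a half turn about z gives the same grasp; the last joint's range is limited). The gripper opens to 85 mm and grips with 20 to 120 N. Pads are 22 mm wide; open, the fingers measure 114 mm over their backs; the gripper's body (76 mm by 85 mm) begins 54 mm behind the grasp point. The pads swing forward as they close: fully open they stand 13 mm farther back than shut.
Start: joints at [-1.412, 0.477, 0.022, 1.555, -0.011, 1.109, -0.083], TCP at [0.178, 0.651, 0.231] pointing down, gripper open.
Joint ranges: [-2.96, 2.96], [-0.34, 2.1], [-1.41, 1.46], [0.24, 2.44], [-1.37, 4.51], [0.17, 1.92], [-2.96, 2.96]. Speed limits (rad/s): [2.39, 2.39, 3.14, 3.14, 3.14, 3.14, 3.14].

## Interface

Orientations are given as a unit quaternion [w, x, y, z].
In Python, from station import bot gives the robot as it stands.
- The arm moves only by the tool jog_arm, never from a script. Its argument "rows" is a list of rows, each an object of numbers: "fingers": the finger opening in mm, from 0 to 85.4; "x", "y", "z": the shift along the tool's x, y, z in mm; "ax", "ay", "az": the turn, a rotation vector about the tool's x, y, z in degrees. A call has exactly 8 rows; each row shifts and turns the commanded pose from where the row before left it, along the tool's axes as they then stand; what a row does not reach is not made up. A row lasts 1/10 s, in which the tool goes at most 50 mm and 8.59 degrees, less where a joint would pass 70% of its speed; a pose out of reach is approached as far as the arm can. A call with a gripper value outside its range is refused whole. The fingers move at their own pace and stop on an object; "force" is the grip in N (left out, the last holds). Time passes only in rows, so rows that do not move let the fingers close, or fill a call up. It gives the time, the measured TCP pose, the force, the opening and the grip force at its end, in the units of the state.
- bot.get_obs(): the state, without advancing time (a new reading comes with each control period).
- bot.read_camera(name): name is "side" or "top"; returns a dict with "pixels" (400x640x3 uint8, red, green, blue), "vertical_fov" (degrees; the focal length in pixels is half the picture's height over the tangent of half this angle, whatever the lens; pixels are square), "cx", "cy" (the principal point, pixels), "world_from_camera" (4x4, takes a point from camera to world coordinates). Camera axes: x right, y down, z forward; pixel columns grow to the right and rows downward; lengths in m; the calibration is good to about 2 mm. A picture is of the moment at which its call begins. There is no depth.
- bot.hand_in(): hands the job in; it is judged then, once.
The state is a dict: "t": time; "q": joint angles; "joint_vel": joint speeds; "joint_torque": joint torques, N m; "eef_pos": TCP position; "tool_rot": TCP orientation; "contact_force": force on the tool from outside, world axes, zero at the start; "torque": the same for the moment, N m; "gripper_width": opening from 0.0 (shut) to 1.0 (fully open); "grasp_force": force on a finger pad.
Only numpy, scipy, OpenCV 4.12 (cv2) and the standard library are available. Lean on these libraries where they do the work, as an engineer would, in place of code of your own. Each camera call takes 0.05 s, during which the arm holds its last target. There are 200 camera calls.

## Task

First set the specimen carrier gently down on the middle of the stage under the microscope, flat between its low side fences. Then flip the ratchet's red direction tab fully over to the raising side, and swing the ratchet handle back and forth until the green mark on the stage is level with the red pointer of the height gauge. Leave the carrier on the stage, let go of everything, do not knock the microscope, and leave the jar, the dishes and the slide box where they stand.

Things in the scene. Friction and masses are not known exactly. Their poses are not given: they have to be found in the camera images.
- stand: White base plate of the microscope, fixed, 18 mm thick; origin on the table under the ratchet's vertical axis; x away from the robot, y left, z up (stand frame, turned up to 0.12 rad). It spans x -60 to +130, y -250 to +310 mm.
- hub (a point): Point on the ratchet's vertical axis, 68 mm above the table; axes as the stand's. Around it is a steel wheel with 24 upright pins at 36 mm radius, pin tops at 68 mm height.
- handle (a joint): Ratchet handle about the hub's axis, rad, -0.65 to 0.65 (stops), counter-clockwise from above positive; starts at -0.45 to 0.45. At 0 it points to -x of the stand. Steel bar 20 mm wide, top at 66 mm height, ends 160 mm from the axis. Stays where left; 1 to 5 N at the knob swings it.
- handle_knob (a point): Black upright round grip on the handle, 22 mm diameter, from 66 to 126 mm height, 140 mm from the hub's axis; this point is on its axis at 105 mm height. Nothing stands above it.
- pawl (a joint): Direction pawl on the handle, pivot 56 mm from the hub's axis, rad, stops at -0.42 and 0.42, counter-clockwise positive; stays where left, 2 to 4 N at the tab turns it. Near -0.42 (start): lowering. Near 0.42 (over 0.28 counts): raising: handle going counter-clockwise (knob to -y of the stand) drives and lifts the stage; clockwise runs free, clicking.
- pawl_tab (a point): Middle (98 mm height) of the pawl's red upright tab, 10 x 10 mm, 78 to 112 mm high, on a red arm with its top at 78 mm; 44 mm from the pivot, so 12 mm from the hub's axis on the knob's side. Seen from knob to hub it starts 15 to 18 mm right of the handle's line; push it fully over, 18 mm left of the line. The boom is right above: lean the tool back 25 to 45 degrees.
- wheel (a joint): Turn of the ratchet wheel, rad, 0 at the start, at most 2.5, counter-clockwise positive; lifts the stage 18 mm per rad. It stays where left (slips back up to 0.03 rad as a back swing begins). Up to 0.26 rad of a driving swing is lost before the pawl catches a pin.
- stage: Specimen stage, black plate 120 x 90 mm (x, y of the stand), only moves up (to 45 mm). Aluminium fences 6 mm wide, 8 mm high on the far (+x) edge and both sides, open to the robot. Origin: below its middle, at table height when fully down.
- stage_in (a point): Middle of the stage's top, 60 mm above the table at the start, 10 mm to -x and 165 mm to -y of the hub's axis (stand frame), axes as the stand's. Side fences leave 78 mm between them; the far fence's inner face is 54 mm to +x.
- stage_mark (a point): Green mark on the far edge of the stage, 63 mm to +x of its middle; rises with the stage.
- gauge_tip (a point): Tip of the red pointer of the height gauge, a fixed post just beyond the stage's far edge: the height that the green mark must reach, 22 to 36 mm above the mark's start.
- carrier: Loose specimen carrier, about 200 g: aluminium sled 90 x 60 x 14 mm (x, y, z); blue grip fin 34 mm long (x), 10 mm thick (y), from 14 to 54 mm height, its middle 16 mm to -x of the origin; amber disc 34 mm across, to 20 mm height, at +x. Origin: centre of underside. Starts on the table left or right, in front of the stand, yaw up to 0.5 rad. May lie on the stage either way round.
- scope: Boom microscope, fixed; origin and axes as the stand's. Column 36 mm across at y +245, 390 high. Boom 32 mm across along y over the hub (x 0), axis 235 mm high, y -200 to +270. Over the stage at x 12, y -165: black lens 66 mm across, underside 226 mm high, then white head to 406 (85 x 85 mm). Below the lens the tool must lean back 25 to 45 degrees towards the robot.
- jar: Bystander: closed amber jar with a steel lid, 72 mm diameter, 100 mm high, loose, in front of the stand on the side where the carrier is not. Origin: centre of underside.
- dishes: Bystander: stack of three shallow dishes as one piece, 87 mm diameter, 44 mm high, loose, on the base plate left of the hub. Origin: centre of underside.
- slidebox: Bystander: white slide box with a blue lid, 102 x 72 x 50 mm, loose, on the table right of the stage. Origin: centre of underside.

How it is judged:
On the way, in this order (a step that is already met when the one before it is completed fails the run):
1. the carrier lies flat on the stage between the fences, let go (x of carrier in the frame of stage_in between -0.02 and 0.02 m and y of carrier in the frame of stage_in between -0.013 and 0.013 m and z of carrier in the frame of stage_in between -0.003 and 0.003 m and angle between carrier's own z axis and vertical below 0.06 rad and contact force between the fingers and carrier below 0.2 N), for 0.2 s.
2. the pawl is flipped to raising, the carrier still in place (all of step 1 and value of joint pawl above 0.28 rad), for 0.2 s.
3. the ratchet has raised the stage's mark level with the pointer (z of stage_mark in the frame of gauge_tip between -0.004 and 0.004 m and value of joint pawl above 0.28 rad), for 0.2 s.
At the end, for the whole second after the job is handed in: Green mark within 4 mm of the pointer height; pawl set to raising; carrier flat on the stage (centre within 20 mm in x, 13 mm in y and 3 mm in height of the stage middle, tilt under 0.06 rad), at rest, let go; jar, dishes and slide box within 30 mm of their starts (all of step 1 and all of step 3 and linear speed of carrier below 0.02 m/s and distance of each of jar, dishes, slidebox from where it was at the start of the episode below 0.03 m); the robot touches nothing.
It fails at once if the microscope is knocked (over 20 N) (contact force between any of the arm, the fingers, carrier and scope above 20 N).
It fails at once if the carrier is dropped or slammed onto the stage (over 0.4 m/s within 12 mm of it) (horizontal distance between carrier and stage_in below 0.03 m and z of carrier in the frame of stage_in below 0.012 m and linear speed of carrier above 0.4 m/s).
It fails at once if the jar, the dishes or the slide box are shifted over 30 mm or tipped (distance of any of jar, dishes, slidebox from where it was at the start of the episode above 0.03 m or angle between any of jar, dishes, slidebox's own z axis and vertical above 0.4 rad).
It also fails if it takes over 72 s, if anything falls off the work surface, if the arm or the gripper's body presses on something with over 40 N, if the wrist force passes 120 N, or if a joint passes its speed limit or range.

## Working session

There is one attempt and no reset: what is moved stays moved. The work goes in short steps, Python scripts to look and compute and a tool call to move; the robot and the scene stay as the last step left them, time stands still between calls to the robot, and variables do not carry over. Pictures are saved under pics/ and viewed, at most 10 in all, crops included, and the job is handed in when it is done.

Besides the shell and the picture viewer there is one more tool, called after "Emit:" as name([rows], argument=value, ...), one row to a line, values as JSON. jog_arm: Moves the arm, as the interface text tells. Its arguments: {"type":"object","properties":{"rows":{"type":"array","items":{"type":"object","properties":{"fingers":{"type":"number"},"x":{"type":"number"},"y":{"type":"number"},"z":{"type":"number"},"ax":{"type":"number"},"ay":{"type":"number"},"az":{"type":"number"}}}},"force":{"type":"number"}},"required":["rows"]}

```bash
ls; mkdir -p pics; python3 - <<'E'
from station import bot
import cv2,numpy as np
o=bot.get_obs();print(o)
for n in("side","top"):
    c=bot.read_camera(n);cv2.imwrite(f"pics/{n}0.png",c["pixels"][:,:,::-1]);print(n,c["vertical_fov"],c["cx"],c["cy"],np.round(c["world_from_camera"],4).tolist())
E
```

```text
pics
{'t': 0.0, 'q': array([-1.41209909,  0.47780295,  0.02234514,  1.55644573, -0.01152455,
        1.10931282, -0.08307003]), 'joint_vel': array([ 0.00096119,  0.00073138, -0.00106374,  0.00055369, -0.00078214,
        0.00298247, -0.00017901]), 'joint_torque': array([ 2.31746035e-04, -5.96459627e+01,  1.60786137e+00, -2.81205279e+01,
        1.24062863e-02,  9.34906479e-03,  2.99919475e-05]), 'eef_pos': array([0.17781337, 0.65054206, 0.23032633]), 'tool_rot': array([-6.38654973e-05,  1.32985493e-01,  9.91117557e-01, -9.18218826e-04]), 'contact_force': array([-0.03518687,  0.87188845, -0.35337162]), 'torque': array([-0.00651009,  0.02386899,  0.03821881]), 'grasp_force': 0.0, 'gripper_width': 1.001176523763425}
side 54.228147313639056 322.0459735499837 197.11099642618797 [[0.7743, -0.4165, 0.4765, 0.1611], [-0.6329, -0.5136, 0.5794, -0.5993], [0.0034, -0.7502, -0.6612, 0.6905], [0.0, 0.0, 0.0, 1.0]]
top 42.59633221507403 326.31291681375257 206.2118798368019 [[0.0064, -0.9825, 0.1861, 0.3472], [-1.0, -0.007, -0.0025, -0.0723], [0.0037, -0.1861, -0.9825, 1.3067], [0.0, 0.0, 0.0, 1.0]]
```

View pics/side0.png

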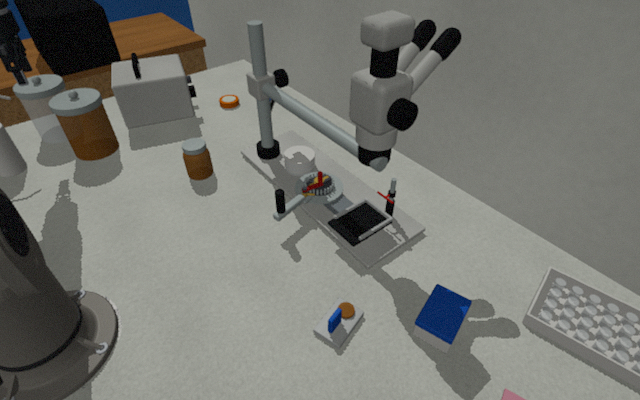

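View pics/top0.png

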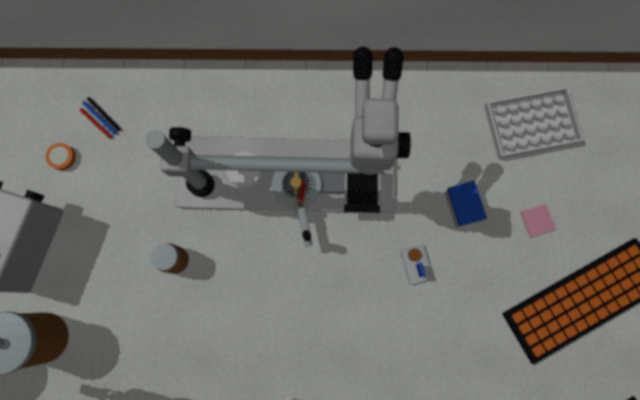

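The side view shows the carrier at about (340,325), the hub at (320,185), the knob at (280,200), the stage at (360,222) and the gauge at (390,200). In the top view the carrier is at (415,265), the hub at (297,183), the knob at (307,236) and the stage at (362,190).

```bash
cat > h.py <<'E'
from station import bot
import cv2,numpy as np
from scipy.spatial.transform import Rotation as R
class Cam:
    def __init__(s,n):
        c=bot.read_camera(n);s.im=c["pixels"];s.T=c["world_from_camera"];s.c=np.array([c["cx"],c["cy"]])
        s.f=200/np.tan(np.radians(c["vertical_fov"]/2))
    def ray(s,p):
        d=np.r_[(np.array(p,float)-s.c)/s.f,1];return s.T[:3,3],s.T[:3,:3]@d
    def plane(s,p,z):
        o,d=s.ray(p);return o+d*(z-o[2])/d[2]
    def proj(s,X):
        v=s.T[:3,:3].T@(np.array(X)-s.T[:3,3]);return s.c+s.f*v[:2]/v[2]
    def blobs(s,lo,hi,mn=6):
        m=cv2.inRange(cv2.cvtColor(s.im,cv2.COLOR_RGB2HSV),np.array(lo),np.array(hi))
        n,l,st,ce=cv2.connectedComponentsWithStats(m)
        return [(np.round(ce[i],1).tolist(),st[i].tolist()) for i in range(1,n) if st[i][4]>=mn],l
def tri(a,pa,b,pb):
    o1,d1=a.ray(pa);o2,d2=b.ray(pb)
    k=np.linalg.lstsq(np.c_[d1,-d2],o2-o1,rcond=None)[0]
    A,B=o1+k[0]*d1,o2+k[1]*d2
    return (A+B)/2,np.linalg.norm(A-B)
E
python3 - <<'E'
from h import *
for n,(x,y,w,h) in {"side":(240,140,200,210),"top":(220,130,230,165)}.items():
    c=Cam(n)
    for nm,lo,hi in(("blue",(105,120,40),(125,255,255)),("amber",(8,130,60),(22,255,255)),("red",(0,150,70),(7,255,255)),("red2",(172,150,70),(180,255,255)),("green",(45,80,40),(85,255,255))):
        print(n,nm,[b for b in c.blobs(lo,hi,3)[0] if x<b[0][0]<x+w and y<b[0][1]<y+h])
    k=800//w if n=="top" else 2.8
    cv2.imwrite(f"pics/{n}1.png",cv2.resize(c.im[y:y+h,x:x+w,::-1],None,fx=k,fy=k,interpolation=cv2.INTER_CUBIC))
E
```

```text
side blue [([334.3, 320.2], [328, 308, 14, 25, 198])]
side amber [([313.9, 181.5], [308, 177, 11, 9, 27]), ([323.7, 178.4], [322, 176, 6, 7, 19]), ([307.1, 193.9], [303, 193, 11, 4, 22]), ([346.7, 309.8], [339, 303, 15, 15, 173])]
side red [([316.5, 182.1], [307, 172, 16, 19, 86]), ([304.0, 191.0], [303, 191, 3, 1, 3]), ([386.4, 197.3], [378, 192, 15, 12, 32])]
side red2 [([321.0, 176.7], [320, 176, 3, 2, 3]), ([312.7, 186.0], [312, 185, 2, 3, 3]), ([308.5, 186.8], [307, 186, 4, 2, 4])]
side green []
top blue [([420.5, 269.4], [417, 263, 8, 13, 65])]
top amber [([296.0, 182.2], [291, 173, 11, 21, 110]), ([303.4, 199.8], [303, 199, 2, 3, 5]), ([414.2, 254.3], [409, 249, 11, 11, 95])]
top red [([302.4, 183.0], [301, 181, 4, 5, 8]), ([301.2, 198.3], [299, 195, 4, 7, 12])]
top red2 []
top green []
```

View pics/side1.png

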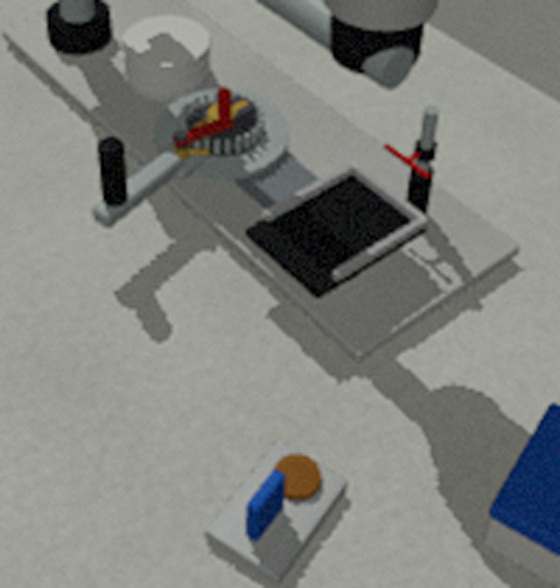

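View pics/top1.png

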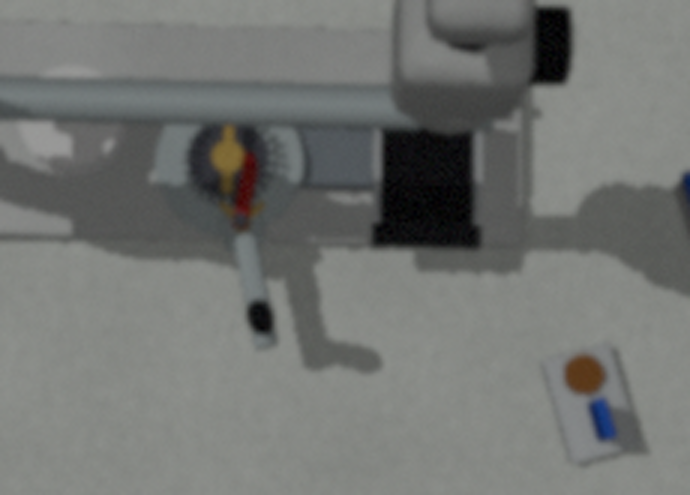

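The side crop shows the fin and disc on the carrier's sled, the stage open towards the robot, and the pointer tip at full-frame (377.5,192.5). The stand's front-right corner is at (368.6,267.9) in the side view and (396.7,212.3) in the top view. The red arm lies right of the handle line, and the green mark isn't visible yet.

```bash
python3 - <<'E'
from h import *
np.set_printoptions(precision=4,suppress=True)
s=Cam("side");t=Cam("top")
print("FR top",t.plane((396.7,212.3),.018),"side",s.plane((368.6,267.9),.018),"BR side",s.plane((425,228.2),.018),"FL top",t.plane((178,207.3),.018))
# stage mask: dark pixels
for c,box in((s,(320,195,80,60)),(t,(340,170,45,45))):
    x,y,w,h=box;g=c.im[y:y+h,x:x+w].max(2);m=(g<45).astype(np.uint8)
    cs,_=cv2.findContours(m,cv2.RETR_EXTERNAL,cv2.CHAIN_APPROX_NONE);k=max(cs,key=cv2.contourArea)
    ap=cv2.approxPolyDP(k,3,True)[:,0]+[x,y];print(ap.tolist());print(np.array([c.plane(p,.06) for p in ap]))
# knob
for c,box in((s,(265,180,25,40)),(t,(295,222,25,25))):
    x,y,w,h=box;g=c.im[y:y+h,x:x+w].max(2);ys,xs=np.where(g<45);print("knob",xs.mean()+x,ys.mean()+y,xs.min()+x,xs.max()+x,ys.min()+y,ys.max()+y)
# fin/disc
fin,d=tri(s,(334.3,320.2),t,(420.5,269.4));print("fin",fin,d, "top@54",t.plane((420.5,269.4),.05))
print("disc top",t.plane((414.2,254.3),.02),"side",s.plane((346.7,309.8),.02))
print("tab top",[t.plane((302.4,183),.112)],"hubcap",t.plane((296,182.2),.075))
print("green-ish")
for c in(s,t):
    print([b for b in c.blobs((35,50,30),(90,255,255),2)[0] if 280<b[0][0]<420 and 130<b[0][1]<260])
E
```

```text
FR top [ 0.5768 -0.2553  0.018 ] side [ 0.5776 -0.2524  0.018 ] BR side [ 0.7659 -0.252   0.018 ] FL top [0.5858 0.3031 0.018 ]
[[366, 203], [328, 222], [352, 245], [384, 226], [360, 241], [357, 239], [385, 219]]
[[ 0.684  -0.1297  0.06  ]
 [ 0.5719 -0.1216  0.06  ]
 [ 0.5672 -0.2074  0.06  ]
 [ 0.6617 -0.2109  0.06  ]
 [ 0.5884 -0.2098  0.06  ]
 [ 0.5874 -0.2014  0.06  ]
 [ 0.6798 -0.1967  0.06  ]]
[[349, 173], [345, 211], [379, 211], [376, 174]]
[[ 0.6684 -0.1317  0.06  ]
 [ 0.5717 -0.1216  0.06  ]
 [ 0.5723 -0.2056  0.06  ]
 [ 0.6664 -0.1993  0.06  ]]
knob 279.92105263157896 200.7263157894737 275 284 189 212
knob 306.31481481481484 235.33333333333334 303 309 231 240
fin [ 0.4311 -0.3088  0.0351] 7.450662788608469e-05 top@54 [ 0.4301 -0.3061  0.05  ]
disc top [ 0.4697 -0.2969  0.02  ] side [ 0.4708 -0.3002  0.02  ]
tab top [array([ 0.6296, -0.0178,  0.112 ])] hubcap [ 0.6402 -0.0003  0.075 ]
green-ish
[]
[]
```

```bash
cat >> h.py <<'E'
def to(P,yaw=None,lean=None):
    """tool-frame shift (mm) to P, and rotvec (deg) to the tool with yaw/lean"""
    o=bot.get_obs();q=o["tool_rot"];r=R.from_quat(np.r_[q[1:],q[0]])
    print("t",o["t"],"at",np.round(o["eef_pos"],4),"shift mm",np.round(r.inv().apply(np.array(P)-o["eef_pos"])*1e3,1))
    if yaw is not None:
        t=R.from_euler("z",yaw)*R.from_matrix(np.diag([-1,1,-1]))*R.from_rotvec([0,-np.radians(lean),0])
        print("rot deg",np.round(np.degrees((r.inv()*t).as_rotvec()),2),"shift after rot",np.round(t.inv().apply(np.array(P)-o["eef_pos"])*1e3,1))
E
python3 - <<'E'
from h import *
np.set_printoptions(precision=4,suppress=True)
s=Cam("side");t=Cam("top")
b,l=t.blobs((105,120,40),(125,255,255),20)
for i,lab in enumerate(np.unique(l)[1:]):
    ys,xs=np.where(l==lab)
    if 410<xs.mean()<430 and ys.mean()>255: 
        W=np.array([t.plane((x,y),.054)[:2] for x,y in zip(xs,ys)]);w,v=np.linalg.eigh(np.cov(W.T));print("fin yaw",np.arctan(v[1,1]/v[0,1]),W.mean(0),np.sqrt(w*12))
# sled: bright low sat
x,y,w,h=395,238,45,50
hsv=cv2.cvtColor(t.im,cv2.COLOR_RGB2HSV)[y:y+h,x:x+w];print("V",np.percentile(hsv[...,2],[5,25,50,75,90,98]))
print(hsv[::2,::2,2])
print("knob tri",tri(s,(279.9,194),t,(306.3,234.5)),"knob top",t.plane((306.3,235.3),.115))
E
```

```text
fin yaw 0.29001226977927547 [ 0.4295 -0.3054] [0.0132 0.0298]
V [ 90. 120. 134. 137. 138. 140.]
[[137 135 135 134 137 138 136 136 137 137 137 138 138 139 139 138 139 137
  138 138 133 138 139]
 [133 135 134 133 136 136 137 138 139 138 136 138 139 138 139 139 140 135
  137 137 134 137 140]
 [134 135 134 135 135 136 137 138 137 137 138 140 140 138 136 138 139 138
  138 138 137 140 139]
 [134 135 134 135 136 137 138 139 137 137 138 136 134 129 128 136 138 139
  139 140 138 140 140]
 [134 135 134 135 135 135 137 134 130 127 124 127 129 129 120 117 137 140
  142 139 136 137 139]
 [133 135 136 135 131 130 127 126 115 108 107 110 122 129 119 103 133 141
  139 138 138 137 139]
 [135 133 132 128 130 130 125 108  96  92  91  93 105 123 126 103 127 140
  138 138 137 137 138]
 [134 135 130 121 132 133 118  94  92  91  90  91  91 107 127 112 113 137
  139 139 137 138 139]
 [136 134 132 118 132 132 117  90  88  89  91  90  90  95 123 118 103 133
  141 141 139 139 138]
 [134 137 134 122 126 132 119  92  89  92  90  90  90  92 123 126 105 126
  138 137 138 138 139]
 [137 138 139 128 125 133 122  98 
[... 837 characters left out ...]
]
 [137 136 133 133 137 133 121 128 133 138 134 129 104  96 102  91  89  91
   88  90 125 136 137]
 [136 138 137 136 140 137 128 126 134 136 135 133 128 125 121 107  96  90
   89  94 111 136 137]
 [137 137 136 137 135 137 134 119 133 135 135 133 131 128 123 114  99  99
   98  99 107 134 139]
 [135 134 137 136 138 136 135 122 129 132 127 119 112 109 112 114 128 131
  129 130 131 136 139]
 [135 135 136 136 137 139 135 130 125 112 109 118 125 130 137 135 137 140
  137 136 136 138 139]
 [137 135 136 135 136 136 136 138 136 131 132 137 138 138 138 139 139 139
  137 138 137 137 137]]
knob tri (array([ 0.506 , -0.0296,  0.118 ]), np.float64(0.0025561237069322293)) knob top [ 0.5034 -0.0289  0.115 ]
```

Emit:
jog_arm([
  {"x": -38, "y": -24, "z": -3},
  {"x": -38, "y": -24, "z": -3},
  {"x": -38, "y": -24, "z": -3},
  {"x": -38, "y": -24, "z": -3},
  {"x": -38, "y": -24, "z": -3},
  {"x": -38, "y": -24, "z": -3},
  {"x": -38, "y": -24, "z": -3},
  {"x": -38, "y": -24, "z": -3},
])

```text
invalid input
```

Emit:
jog_arm([
  {"x": -38, "y": -24, "z": -3, "ax": 0, "ay": 0, "az": 0, "fingers": 85},
  {"x": -38, "y": -24, "z": -3, "ax": 0, "ay": 0, "az": 0, "fingers": 85},
  {"x": -38, "y": -24, "z": -3, "ax": 0, "ay": 0, "az": 0, "fingers": 85},
  {"x": -38, "y": -24, "z": -3, "ax": 0, "ay": 0, "az": 0, "fingers": 85},
  {"x": -38, "y": -24, "z": -3, "ax": 0, "ay": 0, "az": 0, "fingers": 85},
  {"x": -38, "y": -24, "z": -3, "ax": 0, "ay": 0, "az": 0, "fingers": 85},
  {"x": -38, "y": -24, "z": -3, "ax": 0, "ay": 0, "az": 0, "fingers": 85},
  {"x": -38, "y": -24, "z": -3, "ax": 0, "ay": 0, "az": 0, "fingers": 85},
], force=40)

```text
t: 1.2
eef_pos: [0.4216, 0.3843, 0.2557]
tool_rot: [0.0, 0.133, 0.991, 0.0]
contact_force: [1.6, 1.1, 0.7]
gripper_width: 0.993
grasp_force: 0.0
```

Emit:
jog_arm([
  {"x": -18, "y": -45, "z": 0, "ax": 0, "ay": 0, "az": 0, "fingers": 85},
  {"x": -18, "y": -45, "z": 0, "ax": 0, "ay": 0, "az": 0, "fingers": 85},
  {"x": -18, "y": -45, "z": 0, "ax": 0, "ay": 0, "az": 0, "fingers": 85},
  {"x": -18, "y": -45, "z": 0, "ax": 0, "ay": 0, "az": 0, "fingers": 85},
  {"x": -18, "y": -45, "z": 0, "ax": 0, "ay": 0, "az": 0, "fingers": 85},
  {"x": -18, "y": -45, "z": 0, "ax": 0, "ay": 0, "az": 0, "fingers": 85},
  {"x": -18, "y": -45, "z": 0, "ax": 0, "ay": 0, "az": 0, "fingers": 85},
  {"x": -18, "y": -45, "z": 0, "ax": 0, "ay": 0, "az": 0, "fingers": 85},
])

```text
t: 2.0
eef_pos: [0.4645, -0.0013, 0.2557]
tool_rot: [0.0, 0.133, 0.991, 0.0]
contact_force: [1.0, 0.3, -0.3]
gripper_width: 0.996
grasp_force: 0.0
```

Emit:
jog_arm([
  {"x": 8, "y": -45, "z": 0, "ax": 0, "ay": 0, "az": 0, "fingers": 85},
  {"x": 8, "y": -45, "z": 0, "ax": 0, "ay": 0, "az": 0, "fingers": 85},
  {"x": 8, "y": -45, "z": 0, "ax": 0, "ay": 0, "az": 0, "fingers": 85},
  {"x": 8, "y": -45, "z": 0, "ax": 0, "ay": 0, "az": 0, "fingers": 85},
  {"x": 0, "y": -25, "z": 0, "ax": 0, "ay": 0, "az": -7.5, "fingers": 85},
  {"x": 0, "y": -25, "z": 0, "ax": 0, "ay": 0, "az": -7.5, "fingers": 85},
  {"x": 0, "y": -25, "z": 0, "ax": 0, "ay": 0, "az": -7.5, "fingers": 85},
  {"x": 0, "y": -25, "z": 0, "ax": 0, "ay": 0, "az": -7.5, "fingers": 85},
])

```text
t: 2.8
eef_pos: [0.3788, -0.2644, 0.2556]
tool_rot: [0.001, -0.13, 0.991, 0.0]
contact_force: [0.8, -0.8, 0.2]
gripper_width: 0.994
grasp_force: 0.0
```

```bash
python3 - <<'E'
from h import *
print(bot.get_obs()["q"])
to((.40,-.315,.15),.26,30)
E
```

```text
[-0.16021274  0.08976988  0.68873559  2.04964248 -0.06788809  1.02294415
  2.39442977]
t 2.8 at [ 0.3788 -0.2644  0.2556] shift mm [ -7.3 -54.4 105.6]
rot deg [  0.04 -29.94   0.09] shift after rot [ 46.3 -54.3  95.2]
```

Emit:
jog_arm([
  {"x": 0, "y": -14, "z": 0, "ax": 0, "ay": -7.5, "az": 0, "fingers": 85},
  {"x": 0, "y": -14, "z": 0, "ax": 0, "ay": -7.5, "az": 0, "fingers": 85},
  {"x": 0, "y": -14, "z": 0, "ax": 0, "ay": -7.5, "az": 0, "fingers": 60},
  {"x": 0, "y": -14, "z": 0, "ax": 0, "ay": -7.5, "az": 0, "fingers": 60},
  {"x": 14, "y": 0, "z": 25, "ax": 0, "ay": 0, "az": 0, "fingers": 60},
  {"x": 14, "y": 0, "z": 25, "ax": 0, "ay": 0, "az": 0, "fingers": 60},
  {"x": 14, "y": 0, "z": 25, "ax": 0, "ay": 0, "az": 0, "fingers": 60},
  {"x": 14, "y": 0, "z": 25, "ax": 0, "ay": 0, "az": 0, "fingers": 60},
])

```text
t: 3.6
eef_pos: [0.3787, -0.3117, 0.1855]
tool_rot: [0.18, -0.128, 0.975, 0.02]
contact_force: [-0.1, 0.5, -1.2]
gripper_width: 0.702
grasp_force: 0.0
```

```bash
python3 - <<'E'
from h import *
print(bot.get_obs()["q"])
to((.438,-.305,.0255),.26,30)
E
```

```text
[ 0.8797049   0.17020054 -0.12886221  2.17311926 -0.47721897  0.6520889
  2.94748226]
t 3.6 at [ 0.3787 -0.3117  0.1855] shift mm [  1.9  -7.7 170.6]
rot deg [-0.36 -9.11  0.15] shift after rot [ 28.9  -8.8 168.1]
```

Emit:
jog_arm([
  {"x": 0, "y": 0, "z": 0, "ax": 0, "ay": 0, "az": 8.5, "fingers": 60},
  {"x": 0, "y": 0, "z": 0, "ax": 0, "ay": 0, "az": 8.5, "fingers": 60},
  {"x": 0, "y": 0, "z": 0, "ax": 0, "ay": 0, "az": 8.5, "fingers": 60},
  {"x": 0, "y": 0, "z": 0, "ax": 0, "ay": 0, "az": 8.5, "fingers": 60},
  {"x": 0, "y": 0, "z": 0, "ax": 0, "ay": 0, "az": 8.5, "fingers": 60},
  {"x": 0, "y": 0, "z": 0, "ax": 0, "ay": 0, "az": 8.5, "fingers": 60},
  {"x": 0, "y": 0, "z": 0, "ax": 0, "ay": 0, "az": 8.5, "fingers": 60},
  {"x": 0, "y": 0, "z": 0, "ax": 0, "ay": 0, "az": 8.5, "fingers": 60},
])

```text
t: 4.4
eef_pos: [0.3783, -0.3115, 0.1855]
tool_rot: [0.137, 0.442, 0.879, 0.118]
contact_force: [0.5, -0.0, -0.9]
gripper_width: 0.702
grasp_force: 0.0
```

Emit:
jog_arm([
  {"x": 0, "y": 0, "z": 0, "ax": 0, "ay": 0, "az": 8.5, "fingers": 60},
  {"x": 0, "y": 0, "z": 0, "ax": 0, "ay": 0, "az": 8.5, "fingers": 60},
  {"x": 0, "y": 0, "z": 0, "ax": 0, "ay": 0, "az": 8.5, "fingers": 60},
  {"x": 0, "y": 0, "z": 0, "ax": 0, "ay": 0, "az": 8.5, "fingers": 60},
  {"x": 0, "y": 0, "z": 0, "ax": 0, "ay": 0, "az": 8.5, "fingers": 60},
  {"x": 0, "y": 0, "z": 0, "ax": 0, "ay": 0, "az": 8.5, "fingers": 60},
  {"x": 0, "y": 0, "z": 0, "ax": 0, "ay": 0, "az": 8.5, "fingers": 60},
  {"x": 0, "y": 0, "z": 0, "ax": 0, "ay": 0, "az": 8.5, "fingers": 60},
])

```text
t: 5.2
eef_pos: [0.3783, -0.3115, 0.1855]
tool_rot: [0.048, 0.858, 0.481, 0.174]
contact_force: [0.3, -0.4, 0.3]
gripper_width: 0.703
grasp_force: 0.0
```

Emit:
jog_arm([
  {"x": 0, "y": 0, "z": 0, "ax": 0, "ay": 0, "az": 8.5, "fingers": 60},
  {"x": 0, "y": 0, "z": 0, "ax": 0, "ay": 0, "az": 8.5, "fingers": 60},
  {"x": 0, "y": 0, "z": 0, "ax": 0, "ay": 0, "az": 8.5, "fingers": 60},
  {"x": 0, "y": 0, "z": 0, "ax": 0, "ay": 0, "az": 8.5, "fingers": 60},
  {"x": 0, "y": 0, "z": 0, "ax": 0, "ay": 0, "az": 8.5, "fingers": 60},
  {"x": 0, "y": 0, "z": 0, "ax": 0, "ay": 4.5, "az": 0, "fingers": 60},
  {"x": 0, "y": 0, "z": 0, "ax": 0, "ay": 4.5, "az": 0, "fingers": 60},
  {"x": 0, "y": 0, "z": 0, "ax": 0, "ay": 0, "az": 0, "fingers": 60},
])

```text
t: 6.0
eef_pos: [0.3763, -0.3119, 0.1845]
tool_rot: [-0.03, 0.957, 0.137, 0.255]
contact_force: [-1.1, -0.1, -0.7]
gripper_width: 0.705
grasp_force: 0.0
```

```bash
sed -i 's/def to(P,yaw=None,lean=None):/def to(P,yaw=None,lean=None,flip=True):/; s/^        print("rot deg"/        if flip: t=t*R.from_rotvec([0,0,np.pi])\n        print("rot deg"/' h.py
python3 - <<'E'
from h import *
print(bot.get_obs()["q"])
to((.380,-.320,.13),.26,30)
to((.438,-.305,.0255),.26,30)
E
```

```text
[ 0.636815    0.17576038  0.25409379  2.24674369 -0.8772298   0.69129724
  0.27989472]
t 6.0 at [ 0.3763 -0.3119  0.1845] shift mm [-26.   8.  48.]
rot deg [0.07 0.2  1.37] shift after rot [-26.    8.7  47.9]
t 6.0 at [ 0.3763 -0.3119  0.1845] shift mm [-26.    8.3 168.5]
rot deg [0.07 0.2  1.37] shift after rot [-26.4   9.1 168.4]
```

Emit:
jog_arm([
  {"x": -13, "y": 4, "z": 24, "ax": 0, "ay": 0, "az": 1.4, "fingers": 60},
  {"x": -13, "y": 5, "z": 24, "ax": 0, "ay": 0, "az": 0, "fingers": 60},
  {"x": 0, "y": 0, "z": 20, "ax": 0, "ay": 0, "az": 0, "fingers": 60},
  {"x": 0, "y": 0, "z": 20, "ax": 0, "ay": 0, "az": 0, "fingers": 60},
  {"x": 0, "y": 0, "z": 20, "ax": 0, "ay": 0, "az": 0, "fingers": 60},
  {"x": 0, "y": 0, "z": 20, "ax": 0, "ay": 0, "az": 0, "fingers": 60},
  {"x": 0, "y": 0, "z": 0, "ax": 0, "ay": 0, "az": 0, "fingers": 60},
  {"x": 0, "y": 0, "z": 0, "ax": 0, "ay": 0, "az": 0, "fingers": 60},
])

```text
t: 6.8
eef_pos: [0.4207, -0.3097, 0.0616]
tool_rot: [-0.033, 0.958, 0.127, 0.255]
contact_force: [-0.1, 0.1, 0.9]
gripper_width: 0.701
grasp_force: 0.0
```

```bash
python3 - <<'E'
from h import *
print(bot.get_obs()["q"])
to((.438,-.305,.0255),.26,30)
s=Cam("side");im=s.im[240:380,270:420,::-1];cv2.imwrite("pics/a.png",cv2.resize(im,None,fx=4,fy=4,interpolation=cv2.INTER_CUBIC))
E
```

```text
[ 0.71416846  0.4544582   0.08519706  2.26006528 -1.29839195  0.50185361
  0.6716477 ]
t 6.8 at [ 0.4207 -0.3097  0.0616] shift mm [-2.4 -0.2 40.2]
rot deg [-0.02  0.22  0.22] shift after rot [-2.5 -0.2 40.2]
```

View pics/a.png

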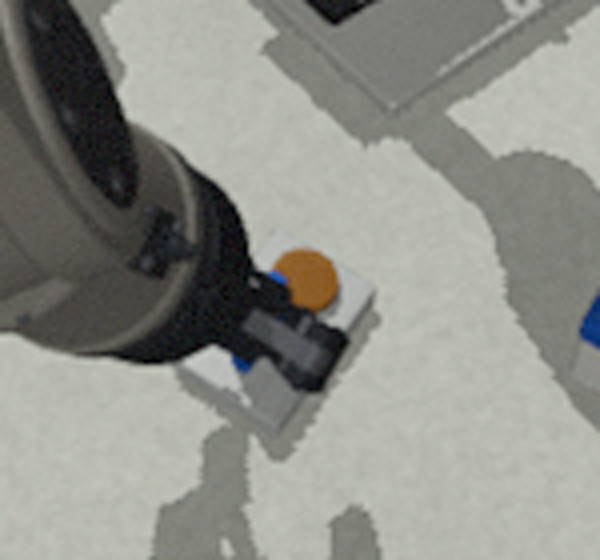

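The near finger is right of the blue fin (about crop (300,350)), with the fin between the fingers, so I'm continuing down.

Emit:
jog_arm([
  {"x": -2, "y": 0, "z": 10, "ax": 0, "ay": 0, "az": 0, "fingers": 60},
  {"x": 0, "y": 0, "z": 10, "ax": 0, "ay": 0, "az": 0, "fingers": 60},
  {"x": 0, "y": 0, "z": 10, "ax": 0, "ay": 0, "az": 0, "fingers": 60},
  {"x": 0, "y": 0, "z": 10, "ax": 0, "ay": 0, "az": 0, "fingers": 60},
  {"x": 0, "y": 0, "z": 0, "ax": 0, "ay": 0, "az": 0, "fingers": 60},
  {"x": 0, "y": 0, "z": 0, "ax": 0, "ay": 0, "az": 0, "fingers": 60},
  {"x": 0, "y": 0, "z": 0, "ax": 0, "ay": 0, "az": 0, "fingers": 60},
  {"x": 0, "y": 0, "z": 0, "ax": 0, "ay": 0, "az": 0, "fingers": 60},
])

```text
t: 7.65
eef_pos: [0.438, -0.3057, 0.0262]
tool_rot: [-0.032, 0.958, 0.127, 0.255]
contact_force: [0.3, 0.1, -0.7]
gripper_width: 0.699
grasp_force: 0.0
```

```bash
python3 - <<'E'
from h import *
print(bot.get_obs()["q"])
to((.438,-.305,.0255),.26,30)
E
```

```text
[ 0.89223627  0.54014867 -0.16876994  2.23789979 -1.35105114  0.3589106
  0.73747463]
t 7.65 at [ 0.438  -0.3057  0.0262] shift mm [-0.2 -0.7  0.7]
rot deg [0.1  0.19 0.23] shift after rot [-0.2 -0.7  0.7]
```

Emit:
jog_arm([
  {"x": 0, "y": 0, "z": 0, "ax": 0, "ay": 0, "az": 0, "fingers": 0},
  {"x": 0, "y": 0, "z": 0, "ax": 0, "ay": 0, "az": 0, "fingers": 0},
  {"x": 0, "y": 0, "z": 0, "ax": 0, "ay": 0, "az": 0, "fingers": 0},
  {"x": 0, "y": 0, "z": 0, "ax": 0, "ay": 0, "az": 0, "fingers": 0},
  {"x": 0, "y": 0, "z": 0, "ax": 0, "ay": 0, "az": 0, "fingers": 0},
  {"x": 0, "y": 0, "z": 0, "ax": 0, "ay": 0, "az": 0, "fingers": 0},
  {"x": 0, "y": 0, "z": 0, "ax": 0, "ay": 0, "az": 0, "fingers": 0},
  {"x": 0, "y": 0, "z": 0, "ax": 0, "ay": 0, "az": 0, "fingers": 0},
], force=60)

```text
t: 8.45
eef_pos: [0.4381, -0.3054, 0.0257]
tool_rot: [-0.033, 0.958, 0.127, 0.255]
contact_force: [-0.4, 0.3, 1.1]
gripper_width: 0.108
grasp_force: 61.0
```

Emit:
jog_arm([
  {"x": 10, "y": 0, "z": -17, "ax": 0, "ay": 0, "az": 0, "fingers": 0},
  {"x": 10, "y": 0, "z": -17, "ax": 0, "ay": 0, "az": 0, "fingers": 0},
  {"x": 10, "y": 0, "z": -17, "ax": 0, "ay": 0, "az": 0, "fingers": 0},
  {"x": 10, "y": 0, "z": -17, "ax": 0, "ay": 0, "az": 0, "fingers": 0},
  {"x": 10, "y": 0, "z": -17, "ax": 0, "ay": 0, "az": 0, "fingers": 0},
  {"x": 0, "y": 0, "z": 0, "ax": 0, "ay": 0, "az": 0, "fingers": 0},
  {"x": 0, "y": 0, "z": 0, "ax": 0, "ay": 0, "az": 0, "fingers": 0},
  {"x": 0, "y": 0, "z": 0, "ax": 0, "ay": 0, "az": 0, "fingers": 0},
])

```text
t: 9.25
eef_pos: [0.4384, -0.3041, 0.123]
tool_rot: [-0.033, 0.958, 0.127, 0.255]
contact_force: [-0.0, -0.2, -3.3]
gripper_width: 0.106
grasp_force: 60.6
```

```bash
python3 - <<'E'
from h import *
print(bot.get_obs()["q"])
to((.520,-.166,.126),-.01,30)
s=Cam("side");im=s.im[200:380,260:440,::-1];cv2.imwrite("pics/b.png",cv2.resize(im,None,fx=3.3,fy=3.3,interpolation=cv2.INTER_CUBIC))
E
```

```text
[ 0.7291074   0.33451421  0.02221881  2.21478922 -1.01587412  0.52643078
  0.32354453]
t 9.25 at [ 0.4384 -0.3041  0.123 ] shift mm [ 101.1 -112.2   54.2]
rot deg [-7.76  0.24 13.58] shift after rot [  71.  -138.9   37.5]
```

View pics/b.png

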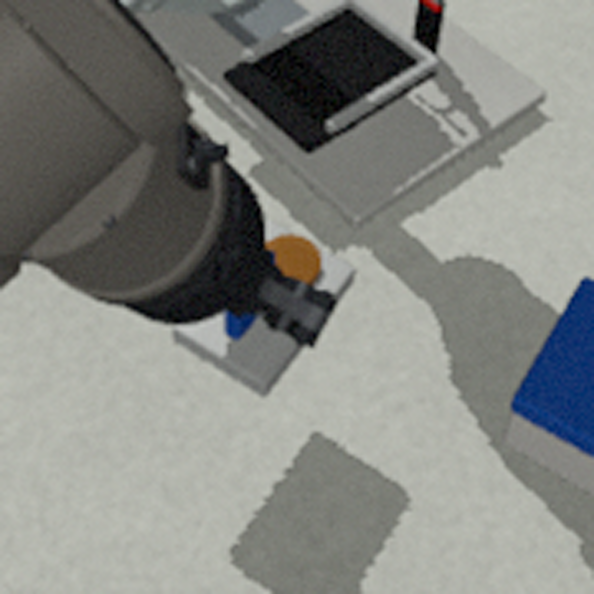

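Lifted level. The disc is at crop (295,258), the stage is clear ahead, and the carrier hangs flat in the fingers. Next I turn it to the stand's yaw in front of the stage.

Emit:
jog_arm([
  {"x": 0, "y": 0, "z": 0, "ax": -2.6, "ay": 0.1, "az": 4.5, "fingers": 0},
  {"x": 0, "y": 0, "z": 0, "ax": -2.6, "ay": 0.1, "az": 4.5, "fingers": 0},
  {"x": 0, "y": 0, "z": 0, "ax": -2.6, "ay": 0.1, "az": 4.5, "fingers": 0},
  {"x": 10, "y": -28, "z": 8, "ax": 0, "ay": 0, "az": 0, "fingers": 0},
  {"x": 10, "y": -28, "z": 8, "ax": 0, "ay": 0, "az": 0, "fingers": 0},
  {"x": 10, "y": -28, "z": 8, "ax": 0, "ay": 0, "az": 0, "fingers": 0},
  {"x": 10, "y": -28, "z": 8, "ax": 0, "ay": 0, "az": 0, "fingers": 0},
  {"x": 10, "y": -28, "z": 8, "ax": 0, "ay": 0, "az": 0, "fingers": 0},
])

```text
t: 10.1
eef_pos: [0.5015, -0.1706, 0.1194]
tool_rot: [-0.001, 0.967, -0.003, 0.254]
contact_force: [-0.5, -0.6, -2.3]
gripper_width: 0.105
grasp_force: 60.6
```

```bash
python3 - <<'E'
from h import *
np.set_printoptions(precision=4,suppress=True)
print(bot.get_obs()["q"])
to((.500,-.167,.102),-.01,30)
s=Cam("side");t=Cam("top")
# long edge of the base in the top view: bright/dark step rows along columns
g=cv2.GaussianBlur(cv2.cvtColor(t.im,cv2.COLOR_RGB2GRAY),(3,3),0).astype(float)
print("disc now",t.blobs((8,130,60),(22,255,255),40)[0],s.blobs((8,130,60),(22,255,255),40)[0])
print("blue",t.blobs((105,120,40),(125,255,255),8)[0],s.blobs((105,120,40),(125,255,255),8)[0])
# side fence inner lines / dark stage in side picture
x,y,w,h=315,190,85,65
m=(s.im[y:y+h,x:x+w].max(2)<45).astype(np.uint8)
k=max(cv2.findContours(m,cv2.RETR_EXTERNAL,cv2.CHAIN_APPROX_NONE)[0],key=cv2.contourArea)
ap=cv2.approxPolyDP(k,2.5,True)[:,0]+[x,y]
for p in ap: print(p,s.plane(p,.06)[:2])
E
```

```text
[ 0.2312  0.254   0.0784  2.3586 -1.3661  0.1699  0.0463]
t 10.1 at [ 0.5015 -0.1706  0.1194] shift mm [-9.9 -3.6 14.4]
rot deg [-0.28  0.58  0.15] shift after rot [-10.1  -3.6  14.3]
disc now [([62.2, 157.3], [46, 144, 29, 26, 266]), ([295.9, 182.4], [291, 173, 11, 21, 108]), ([363.3, 221.4], [358, 216, 12, 12, 111]), ([575.4, 283.7], [512, 245, 128, 79, 1545]), ([579.2, 296.1], [518, 256, 122, 79, 1489]), ([582.7, 308.9], [525, 272, 115, 74, 1421]), ([586.0, 321.9], [531, 285, 109, 72, 1360])] [([185.8, 36.0], [158, 13, 48, 53, 652]), ([17.9, 72.9], [0, 39, 54, 87, 2213]), ([88.1, 81.1], [63, 69, 50, 29, 576]), ([89.0, 134.1], [57, 105, 60, 55, 1989]), ([193.5, 169.2], [183, 153, 25, 27, 284]), ([330.9, 226.2], [324, 220, 14, 13, 144])]
blue [([99.8, 117.9], [83, 102, 33, 32, 147]), ([466.5, 203.1], [448, 182, 38, 43, 1098]), ([364.6, 236.1], [362, 230, 6, 13, 59])] [([11.3, 22.5], [0, 0, 31, 44, 894]), ([173.4, 10.0], [146, 0, 48, 31, 699]), ([320.2, 220.6], [318, 219, 5, 5, 16]), ([310.7, 235.3], [308, 229, 9, 12, 56]), ([443.1, 313.4], [415, 285, 56, 59, 1914])]
[366 203] [ 0.684  -0.1297]
[334 219] [ 0.5888 -0.1228]
[348 231] [ 0.5883 -0.1713]
[345 238] [ 0.5691 -0.1828]
[352 245] [ 0.5672 -0.2074]
[376 231] [ 0.6367 -0.2105]
[360 241] [ 0.5884 -0.2098]
[358 235] [ 0.5972 -0.1941]
[385 219] [ 0.6798 -0.1967]
```

```bash
python3 - <<'E'
from h import *
np.set_printoptions(precision=4,suppress=True)
s=Cam("side");t=Cam("top");P=bot.get_obs()["eef_pos"]
D=tri(s,(330.9,226.2),t,(363.3,221.4));print("disc-TCP",D[0]-P,D[1],t.plane((363.3,221.4),.1137)-P,s.plane((330.9,226.2),.1137)-P)
print("fin top",t.plane((364.6,236.1),.1437)-P)
# sled front corners in top view; base right edge; stage left/right edges along rows in top view
for r in (196,200,204,208): print(r,t.im[r,335:405].max(1).tolist())
E
```

```text
disc-TCP [ 0.0388  0.0064 -0.0203] 0.0033307625120802564 [ 0.0351  0.0083 -0.0063] [ 0.0314 -0.0045 -0.0063]
fin top [-0.0036  0.0078  0.0237]
196 [132, 128, 126, 124, 123, 124, 127, 130, 122, 105, 84, 65, 41, 16, 15, 7, 15, 9, 8, 12, 10, 0, 12, 15, 6, 15, 13, 14, 12, 15, 10, 14, 4, 7, 9, 15, 0, 9, 13, 11, 12, 23, 43, 67, 85, 89, 92, 95, 94, 95, 96, 94, 95, 96, 93, 93, 97, 106, 108, 101, 102, 116, 136, 144, 145, 146, 146, 147, 147, 148]
200 [93, 92, 92, 90, 92, 92, 94, 92, 91, 87, 82, 67, 39, 15, 7, 11, 13, 3, 11, 10, 8, 14, 7, 11, 17, 6, 5, 14, 8, 13, 13, 10, 13, 4, 8, 7, 7, 9, 17, 10, 14, 25, 46, 71, 85, 91, 95, 96, 96, 94, 93, 94, 95, 94, 94, 94, 93, 92, 91, 94, 99, 105, 121, 139, 143, 142, 142, 143, 143, 143]
204 [91, 90, 89, 89, 92, 90, 91, 90, 80, 64, 52, 42, 27, 12, 12, 17, 13, 19, 14, 21, 15, 20, 8, 18, 11, 13, 17, 14, 15, 14, 13, 10, 13, 13, 17, 17, 17, 15, 13, 5, 13, 26, 47, 66, 80, 88, 92, 94, 95, 93, 94, 94, 96, 95, 95, 93, 92, 93, 92, 90, 96, 99, 99, 101, 102, 99, 98, 100, 101, 98]
208 [92, 94, 96, 97, 94, 95, 93, 87, 76, 48, 25, 21, 18, 14, 17, 15, 15, 12, 16, 21, 16, 19, 15, 19, 16, 12, 17, 13, 15, 17, 20, 18, 17, 18, 20, 16, 15, 14, 14, 12, 19, 17, 15, 23, 41, 69, 85, 94, 96, 94, 96, 95, 94, 96, 96, 95, 93, 94, 92, 92, 96, 95, 96, 100, 99, 100, 101, 99, 99, 99]
```

```bash
python3 - <<'E'
from h import *
np.set_printoptions(precision=4,suppress=True)
t=Cam("top");s=Cam("side");P=bot.get_obs()["eef_pos"];print(P)
def near(c,lo,hi,p,mn): return min(c.blobs(lo,hi,mn)[0],key=lambda b:np.hypot(*(np.array(b[0])-p)))
a=near(t,(8,130,60),(22,255,255),(363,221),40);b=near(s,(8,130,60),(22,255,255),(331,226),40);f=near(t,(105,120,40),(125,255,255),(364,236),20)
print(a,b,f)
z=P[2]-.0257
print("disc-TCP",t.plane(a[0],z+.02)-P,s.plane(b[0],z+.02)-P,tri(t,a[0],s,b[0]));print("fin",t.plane(f[0],z+.052)-P)
# stage side edges (dark) top view at row 198 : half-level crossings
print("stage edges row198",t.plane((346.7,198),.064),t.plane((377.3,198),.064),"front row208",t.plane((344,207),.06),t.plane((379.3,207),.06))
E
```

```text
[ 0.5014 -0.1735  0.1202]
([366.7, 222.6], [361, 217, 12, 12, 114]) ([331.4, 225.7], [324, 220, 15, 13, 153]) ([368.0, 237.1], [366, 231, 5, 13, 60])
disc-TCP [ 0.0331  0.003  -0.0057] [ 0.0335 -0.002  -0.0057] (array([ 0.5365, -0.1716,  0.11  ]), np.float64(0.002887180290080465))
fin [-0.0053  0.003   0.0263]
stage edges row198 [ 0.6037 -0.1257  0.064 ] [ 0.6042 -0.2014  0.064 ] front row208 [ 0.5817 -0.1192  0.06  ] [ 0.5823 -0.2065  0.06  ]
```

Emit:
jog_arm([
  {"x": 6, "y": -2, "z": 9, "ax": 0, "ay": 0, "az": 0, "fingers": 0},
  {"x": 6, "y": -2, "z": 9, "ax": 0, "ay": 0, "az": 0, "fingers": 0},
  {"x": 6, "y": -2, "z": 9, "ax": 0, "ay": 0, "az": 0, "fingers": 0},
  {"x": 6, "y": -2, "z": 9, "ax": 0, "ay": 0, "az": 0, "fingers": 0},
  {"x": 0, "y": 0, "z": 0, "ax": 0, "ay": 0, "az": 0, "fingers": 0},
  {"x": 0, "y": 0, "z": 0, "ax": 0, "ay": 0, "az": 0, "fingers": 0},
  {"x": 0, "y": 0, "z": 0, "ax": 0, "ay": 0, "az": 0, "fingers": 0},
  {"x": 0, "y": 0, "z": 0, "ax": 0, "ay": 0, "az": 0, "fingers": 0},
])

```text
t: 11.2
eef_pos: [0.5418, -0.1664, 0.1075]
tool_rot: [-0.002, 0.968, -0.003, 0.251]
contact_force: [-0.5, -0.3, -1.3]
gripper_width: 0.107
grasp_force: 60.4
```

```bash
python3 - <<'E'
from h import *
print(bot.get_obs()["q"]);to((.621,-.165,.100),-.01,30)
E
```

```text
[ 0.16066689  0.32650225  0.11802656  2.28904886 -1.36599645  0.16975353
  0.00676106]
t 11.2 at [ 0.5418 -0.1664  0.1075] shift mm [65.6 -1.8 45. ]
rot deg [-0.39  0.96  0.09] shift after rot [64.8 -2.2 46.1]
```

Emit:
jog_arm([
  {"x": 11, "y": 0, "z": 7.5, "ax": 0, "ay": 0, "az": 0, "fingers": 0},
  {"x": 11, "y": 0, "z": 7.5, "ax": 0, "ay": 0, "az": 0, "fingers": 0},
  {"x": 11, "y": -1, "z": 7.5, "ax": 0, "ay": 0, "az": 0, "fingers": 0},
  {"x": 11, "y": -1, "z": 7.5, "ax": 0, "ay": 0, "az": 0, "fingers": 0},
  {"x": 11, "y": 0, "z": 7.5, "ax": 0, "ay": 0.5, "az": 0, "fingers": 0},
  {"x": 10, "y": 0, "z": 7.5, "ax": 0, "ay": 0.5, "az": 0, "fingers": 0},
  {"x": 0, "y": 0, "z": 0, "ax": 0, "ay": 0, "az": 0, "fingers": 0},
  {"x": 0, "y": 0, "z": 0, "ax": 0, "ay": 0, "az": 0, "fingers": 0},
])

```text
t: 12.0
eef_pos: [0.6205, -0.1649, 0.0995]
tool_rot: [-0.002, 0.966, -0.003, 0.259]
contact_force: [-0.1, -0.1, -2.6]
gripper_width: 0.105
grasp_force: 60.5
```

```bash
python3 - <<'E'
from h import *
print(bot.get_obs()["q"]);to((.621,-.165,.0857),-.01,30)
s=Cam("side");im=s.im[150:280,290:440,::-1];cv2.imwrite("pics/c.png",cv2.resize(im,None,fx=4.5,fy=4.5,interpolation=cv2.INTER_CUBIC))
E
```

```text
[ 0.07669928  0.4345784   0.17399395  2.1475346  -1.31437825  0.18828173
 -0.10028463]
t 12.0 at [ 0.6205 -0.1649  0.0995] shift mm [-6.5  0.2 12.2]
rot deg [-0.4  -0.02  0.07] shift after rot [-6.4  0.1 12.2]
```

View pics/c.png

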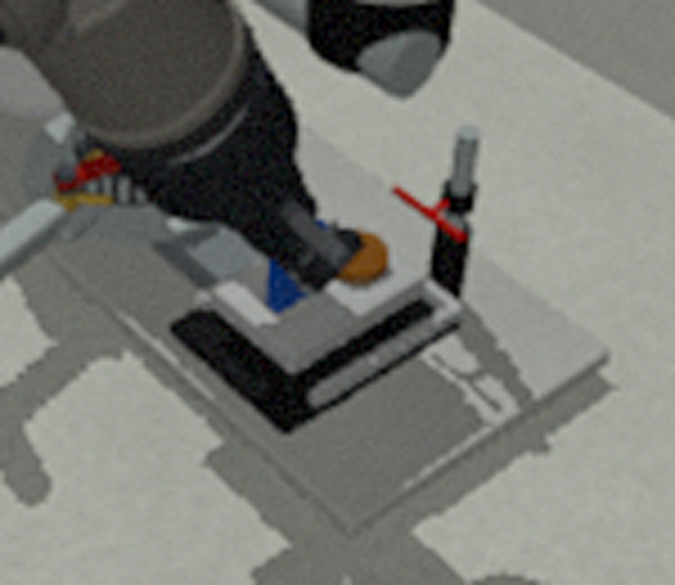

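The carrier hovers level over the stage between the fences, parallel to the right fence. Now I lower it.

Emit:
jog_arm([
  {"x": -1.3, "y": 0, "z": 2.4, "ax": 0, "ay": 0, "az": 0, "fingers": 0},
  {"x": -1.3, "y": 0, "z": 2.4, "ax": 0, "ay": 0, "az": 0, "fingers": 0},
  {"x": -1.3, "y": 0, "z": 2.4, "ax": 0, "ay": 0, "az": 0, "fingers": 0},
  {"x": -1.3, "y": 0, "z": 2.4, "ax": 0, "ay": 0, "az": 0, "fingers": 0},
  {"x": -1, "y": 0, "z": 2, "ax": 0, "ay": 0, "az": 0, "fingers": 0},
  {"x": 0, "y": 0, "z": 0, "ax": 0, "ay": 0, "az": 0, "fingers": 0},
  {"x": 0, "y": 0, "z": 0, "ax": 0, "ay": 0, "az": 0, "fingers": 0},
  {"x": 0, "y": 0, "z": 0, "ax": 0, "ay": 0, "az": 0, "fingers": 0},
])

```text
t: 12.85
eef_pos: [0.6223, -0.1652, 0.0888]
tool_rot: [-0.003, 0.966, -0.003, 0.257]
contact_force: [-0.4, 0.1, -2.2]
gripper_width: 0.106
grasp_force: 60.5
```

Emit:
jog_arm([
  {"x": -1, "y": 0, "z": 1, "ax": 0, "ay": 0, "az": 0, "fingers": 0},
  {"x": -1, "y": 0, "z": 1, "ax": 0, "ay": 0, "az": 0, "fingers": 0},
  {"x": -1, "y": 0, "z": 0.5, "ax": 0, "ay": 0, "az": 0, "fingers": 0},
  {"x": 0, "y": 0, "z": 0, "ax": 0, "ay": 0, "az": 0, "fingers": 0},
  {"x": 0, "y": 0, "z": 0, "ax": 0, "ay": 0, "az": 0, "fingers": 0},
  {"x": 0, "y": 0, "z": 0, "ax": 0, "ay": 0, "az": 0, "fingers": 0},
  {"x": 0, "y": 0, "z": 0, "ax": 0, "ay": 0, "az": 0, "fingers": 0},
  {"x": 0, "y": 0, "z": 0, "ax": 0, "ay": 0, "az": 0, "fingers": 0},
])

```text
t: 13.65
eef_pos: [0.6215, -0.1657, 0.0866]
tool_rot: [-0.003, 0.967, -0.003, 0.256]
contact_force: [-0.1, 0.1, -2.3]
gripper_width: 0.106
grasp_force: 60.5
```

```bash
python3 - <<'E'
from h import *
print(bot.get_obs()["q"],bot.get_obs()["contact_force"]);to((.621,-.165,.0857),-.01,30)
E
```

```text
[ 0.12003556  0.45825382  0.12426804  2.14254496 -1.3659537   0.16980529
 -0.03925475] [-0.13396653  0.08346693 -2.33815923]
t 13.65 at [ 0.6215 -0.1657  0.0866] shift mm [-0.9 -0.7  0.6]
rot deg [-0.54  0.34  0.1 ] shift after rot [-0.9 -0.7  0.5]
```

Emit:
jog_arm([
  {"x": -0.5, "y": 0, "z": 0.9, "ax": 0, "ay": 0, "az": 0, "fingers": 0},
  {"x": -0.5, "y": 0, "z": 0.9, "ax": 0, "ay": 0, "az": 0, "fingers": 0},
  {"x": 0, "y": 0, "z": 0, "ax": 0, "ay": 0, "az": 0, "fingers": 0},
  {"x": 0, "y": 0, "z": 0, "ax": 0, "ay": 0, "az": 0, "fingers": 0},
  {"x": 0, "y": 0, "z": 0, "ax": 0, "ay": 0, "az": 0, "fingers": 0},
  {"x": 0, "y": 0, "z": 0, "ax": 0, "ay": 0, "az": 0, "fingers": 0},
  {"x": 0, "y": 0, "z": 0, "ax": 0, "ay": 0, "az": 0, "fingers": 0},
  {"x": 0, "y": 0, "z": 0, "ax": 0, "ay": 0, "az": 0, "fingers": 0},
])

```text
t: 14.45
eef_pos: [0.6218, -0.1658, 0.0858]
tool_rot: [-0.004, 0.967, -0.003, 0.256]
contact_force: [-5.2, 1.0, 5.1]
gripper_width: 0.109
grasp_force: 62.0
```

Emit:
jog_arm([
  {"x": 0, "y": 0, "z": 0, "ax": 0, "ay": 0, "az": 0, "fingers": 35},
  {"x": 0, "y": 0, "z": 0, "ax": 0, "ay": 0, "az": 0, "fingers": 35},
  {"x": 0, "y": 0, "z": 0, "ax": 0, "ay": 0, "az": 0, "fingers": 35},
  {"x": 0, "y": 0, "z": 0, "ax": 0, "ay": 0, "az": 0, "fingers": 35},
  {"x": 0, "y": 0, "z": 0, "ax": 0, "ay": 0, "az": 0, "fingers": 35},
  {"x": 0, "y": 0, "z": 0, "ax": 0, "ay": 0, "az": 0, "fingers": 35},
  {"x": 0, "y": 0, "z": -8, "ax": 0, "ay": 0, "az": 0, "fingers": 35},
  {"x": 0, "y": 0, "z": -14, "ax": 0, "ay": 0, "az": 0, "fingers": 35},
])

```text
t: 15.25
eef_pos: [0.6105, -0.1659, 0.1038]
tool_rot: [-0.004, 0.967, -0.003, 0.255]
contact_force: [-0.8, 0.1, 0.8]
gripper_width: 0.409
grasp_force: 0.0
```

Emit:
jog_arm([
  {"x": 0, "y": 0, "z": -20, "ax": 0, "ay": 0, "az": 0, "fingers": 35},
  {"x": 0, "y": 0, "z": -20, "ax": 0, "ay": 0, "az": 0, "fingers": 35},
  {"x": 0, "y": 0, "z": -20, "ax": 0, "ay": 0, "az": 0, "fingers": 35},
  {"x": 0, "y": 0, "z": -20, "ax": 0, "ay": 0, "az": 0, "fingers": 35},
  {"x": 0, "y": 0, "z": -20, "ax": 0, "ay": 0, "az": 0, "fingers": 35},
  {"x": 0, "y": 0, "z": 0, "ax": 0, "ay": 0, "az": 0, "fingers": 0},
  {"x": 0, "y": 0, "z": 0, "ax": 0, "ay": 0, "az": 0, "fingers": 0},
  {"x": 0, "y": 0, "z": 0, "ax": 0, "ay": 0, "az": 0, "fingers": 0},
])

```text
t: 16.05
eef_pos: [0.5616, -0.1661, 0.1906]
tool_rot: [-0.003, 0.967, -0.002, 0.255]
contact_force: [0.1, 0.3, -0.9]
gripper_width: -0.001
grasp_force: 0.0
```

```bash
python3 - <<'E'
from h import *
np.set_printoptions(precision=4,suppress=True)
o=bot.get_obs();print(o["t"],o["eef_pos"],o["q"],o["tool_rot"])
s=Cam("side");t=Cam("top")
for c in(t,s):
    for nm,lo,hi in(("blue",(105,120,40),(125,255,255)),("amber",(8,130,60),(22,255,255)),("red",(0,150,70),(7,255,255)),("green",(40,60,30),(90,255,255))):
        print(nm,[(b[0],b[1][4],c.plane(b[0],{"blue":.11,"amber":.08,"red":.11,"green":.06}[nm])[:2]) for b in c.blobs(lo,hi,4)[0] if 270<b[0][0]<420 and 140<b[0][1]<250])
a=np.hstack([cv2.resize(s.im[140:280,260:430],None,fx=3,fy=3,interpolation=cv2.INTER_CUBIC),cv2.resize(t.im[140:280,270:360],None,fx=3,fy=3,interpolation=cv2.INTER_CUBIC)])
cv2.imwrite("pics/d.png",a[:,:,::-1])
E
```

```text
16.05 [ 0.5616 -0.1661  0.1906] [-0.2558  0.2125  0.5811  2.2182 -0.8411  0.3528 -0.5479] [-0.0035  0.967  -0.0024  0.2548]
blue [([363.8, 191.5], 47, array([ 0.6103, -0.1646]))]
amber [([296.1, 182.3], 102, array([ 0.6388, -0.0008])), ([362.9, 177.9], 72, array([ 0.6511, -0.1649])), ([303.2, 200.0], 4, array([ 0.5946, -0.0189]))]
red [([301.6, 191.5], 49, array([ 0.6092, -0.0161]))]
green []
blue [([356.0, 213.0], 189, array([ 0.6036, -0.1765]))]
amber [([314.3, 181.7], 26, array([ 0.6228, -0.0075])), ([322.4, 180.8], 5, array([ 0.6406, -0.0174])), ([307.9, 193.9], 21, array([ 0.5823, -0.034 ])), ([369.3, 211.0], 116, array([ 0.6544, -0.1689]))]
red [([315.3, 184.5], 61, array([ 0.5955, -0.0461])), ([386.5, 197.4], 32, array([ 0.6915, -0.1825]))]
green []
```

View pics/d.png

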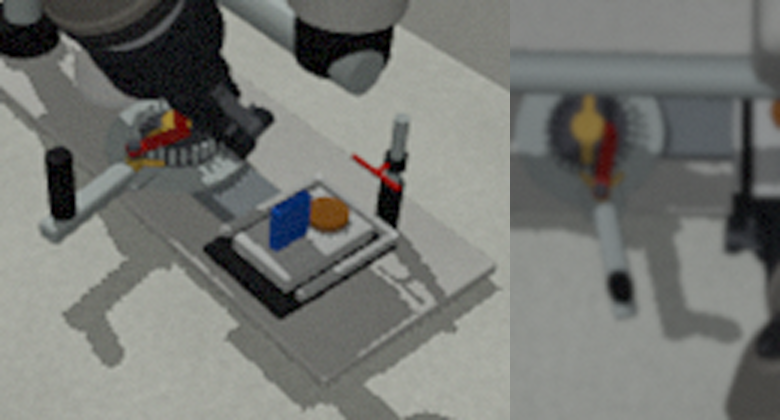

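The carrier sits flat and centred, with sled margins on both sides, and the fin and disc are on the stage's centre line. The tab is still right of the handle line, and the knob hasn't moved. Next I move to the right of the tab with the fingers shut.

Emit:
jog_arm([
  {"x": 3, "y": -27, "z": 0, "ax": 0, "ay": 0, "az": 0, "fingers": 0},
  {"x": 3, "y": -27, "z": 0, "ax": 0, "ay": 0, "az": 0, "fingers": 0},
  {"x": 3, "y": -27, "z": 0, "ax": 0, "ay": 0, "az": 0, "fingers": 0},
  {"x": 3, "y": -27, "z": 0, "ax": 0, "ay": 0, "az": 0, "fingers": 0},
  {"x": 0, "y": 0, "z": 20, "ax": 0, "ay": 0, "az": 0, "fingers": 0},
  {"x": 0, "y": 0, "z": 20, "ax": 0, "ay": 0, "az": 0, "fingers": 0},
  {"x": 0, "y": 0, "z": 20, "ax": 0, "ay": 0, "az": 0, "fingers": 0},
  {"x": 0, "y": 0, "z": 0, "ax": 0, "ay": 0, "az": 0, "fingers": 0},
])

```text
t: 16.95
eef_pos: [0.6014, -0.0581, 0.1432]
tool_rot: [-0.003, 0.967, -0.003, 0.253]
contact_force: [-1.6, -0.4, -0.3]
gripper_width: -0.004
grasp_force: 0.0
```

```bash
python3 - <<'E'
from h import *
print(bot.get_obs()["q"]);to((.632,-.057,.092),-.01,30)
E
```

```text
[-0.37975991  0.31342102  0.44115738  2.22554039 -0.89360854  0.18101465
 -0.7200597 ]
t 16.95 at [ 0.6014 -0.0581  0.1432] shift mm [ 1.6 -0.8 59.6]
rot deg [-0.57  0.67  0.11] shift after rot [ 0.9 -1.4 59.6]
```

Emit:
jog_arm([
  {"x": 0.5, "y": 0, "z": 20, "ax": 0, "ay": 0, "az": 0, "fingers": 0},
  {"x": 0.5, "y": 0, "z": 20, "ax": 0, "ay": 0, "az": 0, "fingers": 0},
  {"x": 0, "y": 0, "z": 18, "ax": 0, "ay": 0, "az": 0, "fingers": 0},
  {"x": 0, "y": 0, "z": 0, "ax": 0, "ay": 0, "az": 0, "fingers": 0},
  {"x": 0, "y": 0, "z": 0, "ax": 0, "ay": 0, "az": 0, "fingers": 0},
  {"x": 0, "y": 0, "z": 0, "ax": 0, "ay": 0, "az": 0, "fingers": 0},
  {"x": 0, "y": 0, "z": 0, "ax": 0, "ay": 0, "az": 0, "fingers": 0},
  {"x": 0, "y": 0, "z": 0, "ax": 0, "ay": 0, "az": 0, "fingers": 0},
])

```text
t: 17.75
eef_pos: [0.6327, -0.0583, 0.1002]
tool_rot: [-0.004, 0.968, -0.003, 0.253]
contact_force: [-0.7, -0.5, 0.4]
gripper_width: 0.0
grasp_force: 0.0
```

Emit:
jog_arm([
  {"x": 0, "y": -6, "z": 0, "ax": 0, "ay": 0, "az": 0, "fingers": 0},
  {"x": 0, "y": -6, "z": 0, "ax": 0, "ay": 0, "az": 0, "fingers": 0},
  {"x": 0, "y": -6, "z": 0, "ax": 0, "ay": 0, "az": 0, "fingers": 0},
  {"x": 0, "y": -6, "z": 0, "ax": 0, "ay": 0, "az": 0, "fingers": 0},
  {"x": 0, "y": -6, "z": 0, "ax": 0, "ay": 0, "az": 0, "fingers": 0},
  {"x": 0, "y": -6, "z": 0, "ax": 0, "ay": 0, "az": 0, "fingers": 0},
  {"x": 0, "y": 0, "z": 0, "ax": 0, "ay": 0, "az": 0, "fingers": 0},
  {"x": 0, "y": 0, "z": 0, "ax": 0, "ay": 0, "az": 0, "fingers": 0},
])

```text
t: 18.55
eef_pos: [0.6332, -0.0217, 0.1007]
tool_rot: [-0.004, 0.968, -0.002, 0.251]
contact_force: [0.6, -0.6, 0.6]
gripper_width: 0.003
grasp_force: 0.2
```

```bash
python3 - <<'E'
from h import *
print(bot.get_obs()["q"]);to((.632,-.003,.092),-.01,30)
t=Cam("top");print([b for b in t.blobs((0,150,70),(7,255,255),4)[0] if 270<b[0][0]<420 and 140<b[0][1]<250])
E
```

```text
[-0.46880262  0.44977791  0.47753912  2.18621122 -1.36598356  0.17032344
 -0.34089156]
t 18.55 at [ 0.6332 -0.0217  0.1007] shift mm [ -5.4 -18.6   7.1]
rot deg [-0.68  0.92  0.16] shift after rot [ -5.5 -18.7   6.8]
[]
```

Emit:
jog_arm([
  {"x": 0, "y": -5, "z": 0, "ax": 0, "ay": 0, "az": 0, "fingers": 0},
  {"x": 0, "y": -5, "z": 0, "ax": 0, "ay": 0, "az": 0, "fingers": 0},
  {"x": 0, "y": -5, "z": 0, "ax": 0, "ay": 0, "az": 0, "fingers": 0},
  {"x": 0, "y": -4, "z": 0, "ax": 0, "ay": 0, "az": 0, "fingers": 0},
  {"x": 0, "y": 0, "z": 0, "ax": 0, "ay": 0, "az": 0, "fingers": 0},
  {"x": 0, "y": 0, "z": 0, "ax": 0, "ay": 0, "az": 0, "fingers": 0},
  {"x": 0, "y": 0, "z": 0, "ax": 0, "ay": 0, "az": 0, "fingers": 0},
  {"x": 0, "y": 0, "z": 0, "ax": 0, "ay": 0, "az": 0, "fingers": 0},
])

```text
t: 19.4
eef_pos: [0.633, -0.0034, 0.1007]
tool_rot: [-0.004, 0.968, -0.002, 0.251]
contact_force: [-2.1, -3.4, -1.4]
gripper_width: 0.001
grasp_force: 1.2
```

```bash
python3 - <<'E'
from h import *
print(bot.get_obs()["q"]);to((.632,-.003,.092),-.01,30)
for n in("top","side"):
  t=Cam(n);print([(b,t.plane(b[0],.09 if n=="side" else .1)[:2]) for b in t.blobs((0,150,60),(7,255,255),3)[0] if 270<b[0][0]<340 and 140<b[0][1]<250])
E
```

```text
[-0.53918908  0.45665551  0.51712205  2.18935758 -1.36647679  0.16900265
 -0.38002528]
t 19.4 at [ 0.633  -0.0034  0.1007] shift mm [-5.1 -0.3  7.1]
rot deg [-0.63  0.95  0.11] shift after rot [-5.2 -0.4  7. ]
[]
[(([309.2, 172.6], [308, 169, 4, 7, 16]), array([0.62771695, 0.01912682])), (([306.9, 181.8], [302, 177, 11, 14, 42]), array([ 0.60100017, -0.00613893]))]
```

Emit:
jog_arm([
  {"x": 0, "y": -3, "z": 0, "ax": 0, "ay": 0, "az": 0, "fingers": 0},
  {"x": 0, "y": 0, "z": 0, "ax": 0, "ay": 0, "az": 0, "fingers": 0},
  {"x": 0, "y": 5, "z": 0, "ax": 0, "ay": 0, "az": 0, "fingers": 0},
  {"x": 0, "y": 6, "z": 0, "ax": 0, "ay": 0, "az": 0, "fingers": 0},
  {"x": 0, "y": 0, "z": -25, "ax": 0, "ay": 0, "az": 0, "fingers": 0},
  {"x": 0, "y": 0, "z": -30, "ax": 0, "ay": 0, "az": 0, "fingers": 0},
  {"x": 0, "y": 0, "z": -30, "ax": 0, "ay": 0, "az": 0, "fingers": 0},
  {"x": 0, "y": 0, "z": -30, "ax": 0, "ay": 0, "az": 0, "fingers": 0},
])

```text
t: 20.3
eef_pos: [0.5782, -0.0122, 0.2011]
tool_rot: [-0.004, 0.968, -0.003, 0.251]
contact_force: [-0.3, 0.4, 0.6]
gripper_width: -0.001
grasp_force: 0.0
```

```bash
python3 - <<'E'
from h import *
to((.400,0,.2),-.01,0,False)
s=Cam("side");t=Cam("top")
a=np.hstack([cv2.resize(s.im[140:280,260:430],None,fx=3,fy=3,interpolation=cv2.INTER_CUBIC),cv2.resize(t.im[140:280,270:360],None,fx=3,fy=3,interpolation=cv2.INTER_CUBIC)])
cv2.imwrite("pics/e.png",a[:,:,::-1])
E
```

```text
t 20.3 at [ 0.5782 -0.0122  0.2011] shift mm [-156.3  -11.7  -85.6]
rot deg [  45.15   -0.98 -173.98] shift after rot [178.3  10.5   1.1]
```

View pics/e.png

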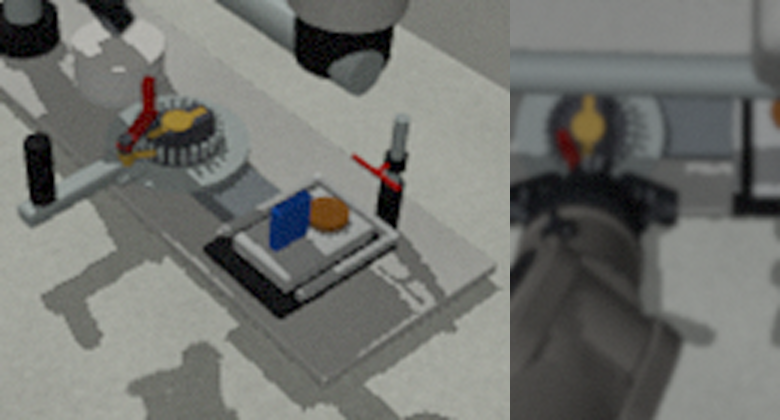

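The tab is now left of the handle line (side crop (149,85)). The handle swung slightly clockwise with it, and the carrier is undisturbed.

Emit:
jog_arm([
  {"x": -17, "y": 0, "z": -9.5, "ax": 0, "ay": 0, "az": 0, "fingers": 60},
  {"x": -17, "y": 0, "z": -9.5, "ax": 0, "ay": 0, "az": 0, "fingers": 60},
  {"x": -17, "y": 0, "z": -9.5, "ax": 0, "ay": 0, "az": 0, "fingers": 60},
  {"x": -17, "y": 0, "z": -9.5, "ax": 0, "ay": 0, "az": 0, "fingers": 60},
  {"x": 0, "y": 0, "z": 0, "ax": 0, "ay": -7.2, "az": 0, "fingers": 60},
  {"x": 0, "y": 0, "z": 0, "ax": 0, "ay": -7.2, "az": 0, "fingers": 60},
  {"x": 0, "y": 0, "z": 0, "ax": 0, "ay": -7.2, "az": 0, "fingers": 60},
  {"x": 0, "y": 0, "z": 0, "ax": 0, "ay": -7.2, "az": 0, "fingers": 60},
])

```text
t: 21.2
eef_pos: [0.5139, -0.0124, 0.1959]
tool_rot: [-0.004, 1.0, -0.002, 0.011]
contact_force: [0.9, -0.2, 1.3]
gripper_width: 0.706
grasp_force: 0.0
```

```bash
python3 - <<'E'
from h import *
np.set_printoptions(precision=4,suppress=True)
s=Cam("side");t=Cam("top")
def dark(c,box):
    x,y,w,h=box;m=(c.im[y:y+h,x:x+w].max(2)<50);ys,xs=np.where(m);return xs.mean()+x,ys.mean()+y,xs.size,xs.min()+x,xs.max()+x,ys.min()+y,ys.max()+y
k=dark(s,(262,180,26,32));print("knob",k,s.plane(k[:2],.096),"prev",s.plane((279.9,200.7),.096))
print("tab",s.plane((309.7,166.7),.112),[(b,s.plane(b[0],.095)[:2]) for b in s.blobs((0,150,60),(7,255,255),3)[0] if 270<b[0][0]<420 and 140<b[0][1]<250])
# tip: ray at x of mark
o,d=s.ray((377.5,192.5))
for x in(.685,.6925,.70,.71): print("tip at x",x,o+d*(x-o[0])/d[0])
I=s.im.astype(int);m=(I[...,1]>I[...,0]+8)&(I[...,1]>I[...,2]+8);ys,xs=np.where(m);q=(xs>320)&(xs<420)&(ys>150)&(ys<250);print("green side",list(zip(xs[q],ys[q]))[:20])
I=t.im.astype(int);m=(I[...,1]>I[...,0]+8)&(I[...,1]>I[...,2]+8);ys,xs=np.where(m);q=(xs>320)&(xs<420)&(ys>130)&(ys<250);print("green top",list(zip(xs[q],ys[q]))[:20])
to((.500,0,.15),-.01,0)
E
```

```text
knob (np.float64(272.8783068783069), np.float64(196.06878306878306), 189, np.int64(268), np.int64(277), np.int64(185), np.int64(208)) [ 0.5038 -0.004   0.096 ] prev [ 0.5073 -0.0274  0.096 ]
tab [0.6261 0.0143 0.112 ] [(([308.0, 175.9], [304, 166, 8, 21, 62]), array([0.6134, 0.0054])), (([386.9, 197.8], [378, 192, 16, 12, 37]), array([ 0.7049, -0.1733]))]
tip at x 0.685 [ 0.685  -0.1602  0.1131]
tip at x 0.6925 [ 0.6925 -0.1539  0.1048]
tip at x 0.7 [ 0.7    -0.1476  0.0966]
tip at x 0.71 [ 0.71   -0.1392  0.0856]
green side [(np.int64(384), np.int64(152)), (np.int64(356), np.int64(239))]
green top []
t 21.3 at [ 0.5165 -0.0137  0.1957] shift mm [-17.8 -13.5  45.3]
rot deg [-0.18 -1.54  0.34] shift after rot [-16.7 -13.5  45.7]
```

Emit:
jog_arm([
  {"x": -7, "y": -5, "z": 0, "ax": 0, "ay": -1.5, "az": 0, "fingers": 60},
  {"x": -7, "y": -5, "z": 0, "ax": 0, "ay": 0, "az": 0, "fingers": 60},
  {"x": 0, "y": 0, "z": 25, "ax": 0, "ay": 0, "az": 0, "fingers": 60},
  {"x": 0, "y": 0, "z": 25, "ax": 0, "ay": 0, "az": 0, "fingers": 60},
  {"x": 0, "y": 0, "z": 25, "ax": 0, "ay": 0, "az": 0, "fingers": 60},
  {"x": 0, "y": 0, "z": 25, "ax": 0, "ay": 0, "az": 0, "fingers": 60},
  {"x": 0, "y": 0, "z": 0, "ax": 0, "ay": 0, "az": 0, "fingers": 60},
  {"x": 0, "y": 0, "z": 0, "ax": 0, "ay": 0, "az": 0, "fingers": 60},
])

```text
t: 22.1
eef_pos: [0.4984, -0.0026, 0.0969]
tool_rot: [-0.003, 1.0, -0.003, 0.001]
contact_force: [0.4, -1.5, 0.2]
gripper_width: 0.699
grasp_force: 0.0
```

```bash
python3 - <<'E'
from h import *
np.set_printoptions(precision=4,suppress=True)
print(bot.get_obs()["q"]);to((.5025,-.004,.092),-.01,0)
s=Cam("side")
im=np.clip(255*(s.im[175:240,325:415]/255.)**.6,0,255).astype(np.uint8)
cv2.imwrite("pics/f.png",cv2.resize(im,None,fx=8,fy=8,interpolation=cv2.INTER_CUBIC)[:,:,::-1])
E
```

```text
[-0.806   0.5282  0.8935  2.1316 -0.6169  0.7579 -1.086 ]
t 22.1 at [ 0.4984 -0.0026  0.0969] shift mm [4.1 1.5 4.9]
rot deg [-0.31 -0.11  0.28] shift after rot [4.1 1.4 4.9]
```

View pics/f.png

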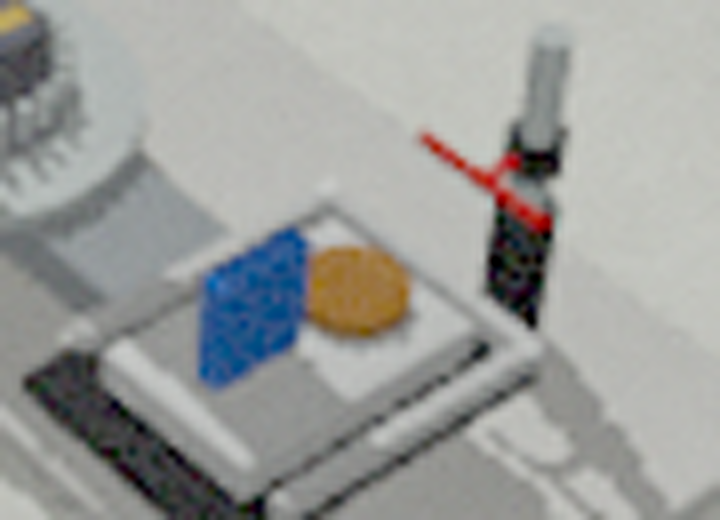

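The shot shows the carrier flat inside the fences. The red pointer bar runs parallel to the stage's far edge, from px (377.5,191.9) to (393.5,202.8), with a stem to its post. The green mark is hidden behind the far fence.

```bash
python3 - <<'E'
from h import *
np.set_printoptions(precision=4,suppress=True)
s=Cam("side")
px=lambda u,v:(325+u/8,175+v/8)
for z in(.075,.08,.085,.09,.095,.1): print(z,"L",s.plane(px(422,137),z)[:2],"R",s.plane(px(548,222),z)[:2],"stem",s.plane(px(520,160),z)[:2],s.plane(px(492,183),z)[:2])
n=np.cross(s.ray(px(552,40))[1],s.ray(px(514,300))[1]);o=s.T[:3,3];print("plane normal",n/np.linalg.norm(n))
for y in(-.15,-.16,-.17,-.18,-.19):
    # vertical plane thru camera & post base pixel azimuth: use point where ray of mid hits
    d=s.ray(px(530,180))[1]; k=(y-o[1])/d[1]; print(y,(o+k*d))
for nm,p in {"fence farR outer top":(540,350),"farL top":(330,188),"far R inner":(490,345)}.items(): print(nm,s.plane(px(*p),.068))
# red colour pixel list, for tip
I=s.im.astype(int);m=(I[...,0]>I[...,1]+50)&(I[...,0]>I[...,2]+50);ys,xs=np.where(m);q=(xs>370)&(xs<400)&(ys>185)&(ys<210);print(list(zip(xs[q].tolist(),ys[q].tolist())))
E
```

```text
0.075 L [ 0.721  -0.1306] R [ 0.7224 -0.181 ] stem [ 0.7363 -0.1566] [ 0.7222 -0.1586]
0.08 L [ 0.7165 -0.1344] R [ 0.7178 -0.1844] stem [ 0.7316 -0.1602] [ 0.7176 -0.1622]
0.085 L [ 0.7119 -0.1382] R [ 0.7133 -0.1878] stem [ 0.727  -0.1638] [ 0.7131 -0.1657]
0.09 L [ 0.7074 -0.142 ] R [ 0.7087 -0.1912] stem [ 0.7223 -0.1674] [ 0.7085 -0.1693]
0.095 L [ 0.7029 -0.1458] R [ 0.7041 -0.1946] stem [ 0.7176 -0.171 ] [ 0.704  -0.1729]
0.1 L [ 0.6983 -0.1496] R [ 0.6996 -0.198 ] stem [ 0.713  -0.1746] [ 0.6994 -0.1765]
plane normal [-0.6126  0.7903 -0.0111]
-0.15 [ 0.7514 -0.15    0.0541]
-0.16 [ 0.7383 -0.16    0.0682]
-0.17 [ 0.7251 -0.17    0.0824]
-0.18 [ 0.712  -0.18    0.0966]
-0.19 [ 0.6988 -0.19    0.1107]
fence farR outer top [ 0.687  -0.2119  0.068 ]
farL top [ 0.6891 -0.1245  0.068 ]
far R inner [ 0.6775 -0.2016  0.068 ]
[(378, 192), (379, 192), (379, 193), (380, 193), (380, 194), (381, 194), (382, 194), (388, 194), (389, 194), (381, 195), (382, 195), (383, 195), (387, 195), (388, 195), (389, 195), (383, 196), (384, 196), (385, 196), (386, 196), (387, 196), (384, 197), (385, 197), (386, 197), (387, 197), (385, 198), (386, 198), (387, 198), (388, 198), (387, 199), (388, 199), (389, 199), (388, 200), (389, 200), (390, 200), (389, 201), (390, 201), (391, 201), (392, 201), (390, 202), (391, 202), (392, 202), (393, 202), (391, 203), (392, 203), (393, 203)]
```

```bash
python3 - <<'E'
from h import *
np.set_printoptions(precision=4,suppress=True)
s=Cam("side");t=Cam("top")
for z,y in((.085,-.138),(.09,-.142),(.095,-.146)):
    X=[.7119-(z-.085)*.91,y,z];p=t.proj(X);c,r=np.round(p).astype(int);print(z,p);
print(t.im[150:166,340:362].max(2));print((t.im[150:166,340:362,0].astype(int)-t.im[150:166,340:362,1]))
# post silhouettes
I=s.im.max(2).astype(int)
for v in range(178,216,3): print(v,I[v,380:402].tolist())
for X in([.7175,-.168],[.7105,-.168]): print([s.proj([*X,z]) for z in(.07,.1,.13)])
E
```

```text
0.085 [351.9931 153.4337]
0.09 [353.731 154.643]
0.095 [355.4848 155.8633]
[[137 138 138 138 138 138 139 139 137 132 119 105 102 112 123 131 133 134
  136 136 136 138]
 [138 139 139 140 140 140 140 138 138 132 121 105 101 111 122 130 132 133
  132 133 135 134]
 [139 139 139 139 140 139 141 139 139 133 120 103 100 109 120 126 128 131
  130 130 129 131]
 [139 141 141 141 139 141 140 139 138 132 117 102  97 105 115 124 126 127
  127 125 126 125]
 [141 140 141 140 140 140 140 140 139 131 117  99  94  98 111 120 123 123
  123 121 119 121]
 [139 140 140 140 140 139 139 140 137 130 115  98  90  94 103 112 116 116
  115 115 114 114]
 [136 137 137 138 138 137 137 137 134 127 112  99  89  90  96 101 106 107
  108 108 106 108]
 [129 130 130 130 131 130 128 128 125 119 105  94  88  85  88  90  95  97
   97  97  96  97]
 [119 117 118 119 118 117 116 115 113 108  99  91  87  85  82  81  85  85
   87  86  88  87]
 [114 112 113 113 113 112 112 110 110 104  95  89  86  85  80  81  78  79
   81  80  81  80]
 [116 117 116 118 116 115 115 118 116 109 100  91  86  81  81  76  75  76
   76  75  75  78]
 [
[... 2462 characters left out ...]
51, 154, 152, 152, 155, 144, 96, 8, 28, 38, 84, 125, 137, 86, 101, 153, 171, 164, 166, 166, 163, 165]
205 [156, 153, 149, 152, 153, 131, 33, 11, 11, 17, 5, 4, 0, 25, 118, 156, 161, 161, 165, 164, 163, 162]
208 [150, 153, 153, 155, 144, 102, 11, 10, 14, 12, 13, 3, 4, 84, 139, 150, 147, 149, 146, 152, 161, 168]
211 [100, 126, 145, 154, 133, 79, 21, 0, 2, 20, 5, 16, 30, 121, 155, 149, 150, 148, 150, 148, 149, 150]
214 [156, 152, 141, 114, 112, 135, 150, 144, 107, 57, 10, 0, 90, 137, 150, 149, 145, 147, 147, 148, 152, 151]
[array([387.7789, 202.3286]), array([389.2632, 192.7341]), array([390.814 , 182.7098])]
[array([385.7206, 203.5825]), array([387.1651, 193.9801]), array([388.6746, 183.9459])]
```

Emit:
jog_arm([
  {"x": 4, "y": 1, "z": 5, "ax": 0, "ay": 0, "az": 0, "fingers": 60},
  {"x": 0, "y": 0, "z": 0, "ax": 0, "ay": 0, "az": 0, "fingers": 25},
  {"x": 0, "y": 0, "z": 0, "ax": 0, "ay": 0, "az": 0, "fingers": 25},
  {"x": 0, "y": 0, "z": 0, "ax": 0, "ay": 0, "az": 0, "fingers": 25},
  {"x": 0, "y": 0, "z": 0, "ax": 0, "ay": 0, "az": 0, "fingers": 25},
  {"x": 0, "y": 0, "z": 0, "ax": 0, "ay": 0, "az": 0, "fingers": 25},
  {"x": 0, "y": 0, "z": 0, "ax": 0, "ay": 0, "az": 0, "fingers": 25},
  {"x": 0, "y": 0, "z": 0, "ax": 0, "ay": 0, "az": 0, "fingers": 25},
], force=20)

```text
t: 23.1
eef_pos: [0.5033, -0.0041, 0.0912]
tool_rot: [-0.002, 1.0, -0.003, 0.001]
contact_force: [0.7, 0.6, -0.2]
gripper_width: 0.293
grasp_force: 0.0
```

Emit:
jog_arm([
  {"x": 1.4, "y": -19.5, "z": 0, "ax": 0, "ay": 0, "az": 8, "fingers": 25},
  {"x": 1.4, "y": -19.5, "z": 0, "ax": 0, "ay": 0, "az": 8, "fingers": 25},
  {"x": 1.4, "y": -19.5, "z": 0, "ax": 0, "ay": 0, "az": 8, "fingers": 25},
  {"x": 1.4, "y": -19.5, "z": 0, "ax": 0, "ay": 0, "az": 8, "fingers": 25},
  {"x": 0, "y": 0, "z": 0, "ax": 0, "ay": 0, "az": 0, "fingers": 25},
  {"x": 0, "y": 0, "z": 0, "ax": 0, "ay": 0, "az": 0, "fingers": 25},
  {"x": 0, "y": 0, "z": 0, "ax": 0, "ay": 0, "az": 0, "fingers": 25},
  {"x": 0, "y": 0, "z": 0, "ax": 0, "ay": 0, "az": 0, "fingers": 25},
])

```text
t: 23.9
eef_pos: [0.5248, 0.0689, 0.0918]
tool_rot: [-0.003, 0.96, -0.278, 0.0]
contact_force: [0.1, -0.3, 0.5]
gripper_width: 0.295
grasp_force: 0.0
```

```bash
cat > m.py <<'E'
from h import *
np.set_printoptions(precision=4,suppress=True)
o=bot.get_obs();P=o["eef_pos"];q=o["tool_rot"];Rm=R.from_quat(np.r_[q[1:],q[0]]).as_matrix()
H=np.array([.640,-.003]);v=P[:2]-H;print("t",o["t"],"TCP",P,"r",np.hypot(*v),"ang",np.arctan2(-v[1],-v[0]),"toolyaw",np.arctan2(Rm[1,0],Rm[0,0]),"toolz",Rm[:,2],"q",o["q"],"F",o["contact_force"])
s=Cam("side");t=Cam("top")
def near(c,lo,hi,p,mn=20):
    b=min(c.blobs(lo,hi,mn)[0],key=lambda b:np.hypot(*(np.array(b[0])-p)));return b[0],b[1][4]
d=near(s,(8,130,60),(22,255,255),(369,205));f=near(s,(105,120,40),(125,255,255),(356,205));
print("disc",d,"fin",f)
# heights from the start pixels of the carrier on the stage, same x,y
from scipy.optimize import brentq
for nm,p0,z0,p in(("disc",(369.3,211.0),.08,d[0]),("fin",(356.0,213.0),.095,f[0])):
    X=s.plane(p0,z0);print(nm,"rise mm",[round(1e3*brentq(lambda h:s.proj(X+[0,0,h])[1]-p[1],-.02,.06),1)],"col err",s.proj(X+[0,0,0])[0]-p[0])
I=s.im.astype(int);m=(I[...,1]>I[...,0]+12)&(I[...,1]>I[...,2]+5);ys,xs=np.where(m);k=(xs>340)&(xs<410)&(ys>160)&(ys<240);print("green",k.sum(),list(zip(xs[k].tolist(),ys[k].tolist()))[:12])
print("red tab side",[(b[0],b[1][4]) for b in s.blobs((0,150,60),(7,255,255),5)[0] if 280<b[0][0]<340 and 140<b[0][1]<210])
E
python3 m.py
```

```text
t 23.9 TCP [0.5248 0.0689 0.0918] r 0.13581237247802214 ang -0.5575270176804454 toolyaw -0.5643821186161563 toolz [ 0.0017  0.005  -1.    ] q [-0.9867  0.6618  1.0171  2.0684 -0.777   0.8501 -1.6415] F [ 0.0908 -0.2762  0.5111]
disc ([369.3, 210.9], 116) fin ([356.0, 213.0], 189)
disc rise mm [0.3] col err 0.0
fin rise mm [-0.0] col err 0.0
green 1 [(391, 211)]
red tab side [([308.2, 172.5], 78)]
```

Emit:
jog_arm([
  {"x": 1.4, "y": 19.5, "z": 0, "ax": 0, "ay": 0, "az": -8, "fingers": 25},
  {"x": 1.4, "y": 19.5, "z": 0, "ax": 0, "ay": 0, "az": -8, "fingers": 25},
  {"x": 1.4, "y": 19.5, "z": 0, "ax": 0, "ay": 0, "az": -8, "fingers": 25},
  {"x": 1.4, "y": 19.5, "z": 0, "ax": 0, "ay": 0, "az": -8, "fingers": 25},
  {"x": 1.4, "y": 19.5, "z": 0, "ax": 0, "ay": 0, "az": -8, "fingers": 25},
  {"x": 1.4, "y": 19.5, "z": 0, "ax": 0, "ay": 0, "az": -8, "fingers": 25},
  {"x": 1.4, "y": 19.5, "z": 0, "ax": 0, "ay": 0, "az": -8, "fingers": 25},
  {"x": 1.4, "y": 19.5, "z": 0, "ax": 0, "ay": 0, "az": -8, "fingers": 25},
])

```text
t: 24.8
eef_pos: [0.5248, -0.0777, 0.0912]
tool_rot: [-0.003, 0.961, 0.276, 0.002]
contact_force: [-0.2, 6.8, 0.4]
gripper_width: 0.288
grasp_force: 2.6
```

```bash
python3 m.py
```

```text
t 24.8 TCP [ 0.5248 -0.0777  0.0912] r 0.1373012448797941 ang 0.5750958288109815 toolyaw 0.5597002742292291 toolz [ 0.0019  0.0077 -1.    ] q [-0.5095  0.5203  0.7051  2.0547 -0.5097  0.7417 -0.4939] F [-0.1683  6.7693  0.3927]
disc ([369.4, 208.1], 117) fin ([356.2, 210.0], 191)
disc rise mm [9.0] col err -0.0999999999999659
fin rise mm [9.1] col err -0.19999999999998863
green 1 [(344, 230)]
red tab side [([312.4, 186.2], 5)]
```

Emit:
jog_arm([
  {"x": 0, "y": 6, "z": 0, "ax": 0, "ay": 0, "az": -2.5, "fingers": 25},
  {"x": 0, "y": 0, "z": 0, "ax": 0, "ay": 0, "az": 0, "fingers": 25},
  {"x": 1.4, "y": -19.5, "z": 0, "ax": 0, "ay": 0, "az": 8, "fingers": 25},
  {"x": 1.4, "y": -19.5, "z": 0, "ax": 0, "ay": 0, "az": 8, "fingers": 25},
  {"x": 1.4, "y": -19.5, "z": 0, "ax": 0, "ay": 0, "az": 8, "fingers": 25},
  {"x": 1.4, "y": -19.5, "z": 0, "ax": 0, "ay": 0, "az": 8, "fingers": 25},
  {"x": 1.4, "y": -19.5, "z": 0, "ax": 0, "ay": 0, "az": 8, "fingers": 25},
  {"x": 1.4, "y": -19.5, "z": 0, "ax": 0, "ay": 0, "az": 8, "fingers": 25},
])

```text
t: 25.7
eef_pos: [0.5066, 0.0291, 0.0913]
tool_rot: [-0.002, 0.992, -0.125, 0.0]
contact_force: [-0.1, -1.1, -0.1]
gripper_width: 0.292
grasp_force: 0.6
```

```bash
python3 m.py
```

```text
t 25.7 TCP [0.5066 0.0291 0.0913] r 0.13724796179777152 ang -0.23615279054396537 toolyaw -0.25068515654161777 toolz [ 0.0011  0.004  -1.    ] q [-0.8905  0.5827  0.9428  2.1156 -0.6894  0.7833 -1.3288] F [-0.0753 -1.1051 -0.1289]
disc ([369.6, 207.8], 118) fin ([356.3, 209.7], 190)
disc rise mm [9.9] col err -0.30000000000001137
fin rise mm [10.0] col err -0.30000000000001137
green 0 []
red tab side [([307.7, 174.6], 77)]
```

Emit:
jog_arm([
  {"x": 1.4, "y": -19.5, "z": 0, "ax": 0, "ay": 0, "az": 8, "fingers": 25},
  {"x": 1.4, "y": -19.5, "z": 0, "ax": 0, "ay": 0, "az": 8, "fingers": 25},
  {"x": 0.5, "y": -12, "z": 0, "ax": 0, "ay": 0, "az": 5, "fingers": 25},
  {"x": 0, "y": 0, "z": 0, "ax": 0, "ay": 0, "az": 0, "fingers": 25},
  {"x": 0.7, "y": 14.5, "z": 0, "ax": 0, "ay": 0, "az": -6, "fingers": 25},
  {"x": 0.7, "y": 14.5, "z": 0, "ax": 0, "ay": 0, "az": -6, "fingers": 25},
  {"x": 0.7, "y": 14.5, "z": 0, "ax": 0, "ay": 0, "az": -6, "fingers": 25},
  {"x": 0.7, "y": 14.5, "z": 0, "ax": 0, "ay": 0, "az": -6, "fingers": 25},
])

```text
t: 26.6
eef_pos: [0.5056, 0.0201, 0.0917]
tool_rot: [-0.002, 0.996, -0.091, 0.001]
contact_force: [1.3, 0.9, -0.2]
gripper_width: 0.291
grasp_force: 0.7
```

```bash
python3 m.py
```

```text
t 26.6 TCP [0.5056 0.0201 0.0917] r 0.13632936612679006 ang -0.1703323040322893 toolyaw -0.1818196213889097 toolz [ 0.0028  0.0044 -1.    ] q [-0.8648  0.5703  0.9272  2.1193 -0.6738  0.7733 -1.2569] F [ 1.3377  0.8952 -0.2421]
disc ([369.5, 207.8], 118) fin ([356.3, 209.8], 191)
disc rise mm [9.9] col err -0.19999999999998863
fin rise mm [9.7] col err -0.30000000000001137
green 0 []
red tab side [([307.6, 174.9], 83)]
```

Emit:
jog_arm([
  {"x": 0.7, "y": 14.5, "z": 0, "ax": 0, "ay": 0, "az": -6, "fingers": 25},
  {"x": 0.7, "y": 14.5, "z": 0, "ax": 0, "ay": 0, "az": -6, "fingers": 25},
  {"x": 0.7, "y": 14.5, "z": 0, "ax": 0, "ay": 0, "az": -6, "fingers": 25},
  {"x": 0.7, "y": 14.5, "z": 0, "ax": 0, "ay": 0, "az": -6, "fingers": 25},
  {"x": 0, "y": 0, "z": 0, "ax": 0, "ay": 0, "az": 0, "fingers": 25},
  {"x": 0, "y": 0, "z": 0, "ax": 0, "ay": 0, "az": 0, "fingers": 25},
  {"x": 0, "y": 0, "z": 0, "ax": 0, "ay": 0, "az": 0, "fingers": 25},
  {"x": 0, "y": 0, "z": 0, "ax": 0, "ay": 0, "az": 0, "fingers": 25},
])

```text
t: 27.5
eef_pos: [0.5069, -0.0349, 0.0909]
tool_rot: [-0.002, 0.993, 0.115, 0.001]
contact_force: [0.5, 3.0, 1.9]
gripper_width: 0.289
grasp_force: 1.4
```

```bash
python3 m.py
```

```text
t 27.5 TCP [ 0.5069 -0.0349  0.0909] r 0.13686778602722627 ang 0.2355817302115236 toolyaw 0.22995654285688266 toolz [ 0.0011  0.0048 -1.    ] q [-0.6763  0.5225  0.808   2.1096 -0.5739  0.7381 -0.8349] F [0.4531 3.0064 1.918 ]
disc ([369.6, 206.9], 119) fin ([356.3, 208.8], 192)
disc rise mm [12.7] col err -0.30000000000001137
fin rise mm [12.7] col err -0.30000000000001137
green 1 [(349, 237)]
red tab side [([308.5, 177.0], 57)]
```

Emit:
jog_arm([
  {"x": 0.7, "y": 14.5, "z": 0, "ax": 0, "ay": 0, "az": -6, "fingers": 25},
  {"x": 0.7, "y": 14.5, "z": 0, "ax": 0, "ay": 0, "az": -6, "fingers": 25},
  {"x": 0.7, "y": 14.5, "z": 0, "ax": 0, "ay": 0, "az": -6, "fingers": 25},
  {"x": 0.5, "y": 8, "z": 0, "ax": 0, "ay": 0, "az": -3, "fingers": 25},
  {"x": 0, "y": 0, "z": 0, "ax": 0, "ay": 0, "az": 0, "fingers": 25},
  {"x": 0, "y": 0, "z": 0, "ax": 0, "ay": 0, "az": 0, "fingers": 25},
  {"x": 0, "y": 0, "z": 0, "ax": 0, "ay": 0, "az": 0, "fingers": 25},
  {"x": 0, "y": 0, "z": 0, "ax": 0, "ay": 0, "az": 0, "fingers": 25},
])

```text
t: 28.4
eef_pos: [0.5274, -0.0821, 0.0907]
tool_rot: [-0.002, 0.956, 0.294, 0.001]
contact_force: [-1.6, 3.0, 0.5]
gripper_width: 0.291
grasp_force: 1.6
```

```bash
python3 m.py; python3 - <<'E'
from h import *
s=Cam("side");t=Cam("top")
a=np.hstack([cv2.resize(s.im[145:245,260:405],None,fx=4,fy=4,interpolation=cv2.INTER_CUBIC),cv2.resize(t.im[155:255,275:325],None,fx=4,fy=4,interpolation=cv2.INTER_CUBIC)])
cv2.imwrite("pics/g.png",a[:,:,::-1])
E
```

```text
t 28.4 TCP [ 0.5274 -0.0821  0.0907] r 0.13762680438545105 ang 0.6123240689530292 toolyaw 0.5965904561278907 toolz [ 0.0008  0.0047 -1.    ] q [-0.4935  0.5229  0.6936  2.0466 -0.4996  0.742  -0.461 ] F [-1.5535  3.0422  0.4737]
disc ([369.9, 204.8], 119) fin ([356.6, 206.7], 194)
disc rise mm [19.1] col err -0.5999999999999659
fin rise mm [18.9] col err -0.6000000000000227
green 0 []
red tab side []
```

View pics/g.png

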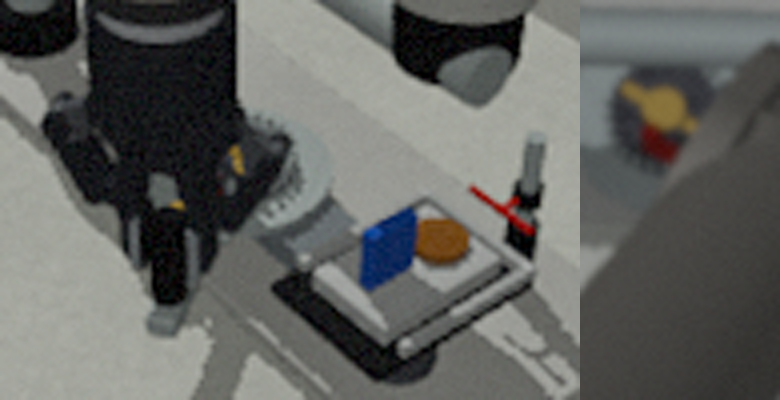

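Rise is 19 mm so far and the carrier is steady inside the fences (fin (388,245), disc (440,240) in the crop). The knob sits between the fingers. Next full swing:

Emit:
jog_arm([
  {"x": 1.4, "y": -19.5, "z": 0, "ax": 0, "ay": 0, "az": 8, "fingers": 25},
  {"x": 1.4, "y": -19.5, "z": 0, "ax": 0, "ay": 0, "az": 8, "fingers": 25},
  {"x": 1.4, "y": -19.5, "z": 0, "ax": 0, "ay": 0, "az": 8, "fingers": 25},
  {"x": 1.4, "y": -19.5, "z": 0, "ax": 0, "ay": 0, "az": 8, "fingers": 25},
  {"x": 1.4, "y": -19.5, "z": 0, "ax": 0, "ay": 0, "az": 8, "fingers": 25},
  {"x": 1.4, "y": -19.5, "z": 0, "ax": 0, "ay": 0, "az": 8, "fingers": 25},
  {"x": 1.4, "y": -19.5, "z": 0, "ax": 0, "ay": 0, "az": 8, "fingers": 25},
  {"x": 1.4, "y": -19.5, "z": 0, "ax": 0, "ay": 0, "az": 8, "fingers": 25},
])

```text
t: 29.4
eef_pos: [0.5226, 0.0655, 0.0918]
tool_rot: [-0.002, 0.966, -0.26, 0.001]
contact_force: [-0.1, -2.0, -1.3]
gripper_width: 0.294
grasp_force: 0.7
```

Emit:
jog_arm([
  {"x": 0.7, "y": -12, "z": 0, "ax": 0, "ay": 0, "az": 5, "fingers": 25},
  {"x": 0, "y": 0, "z": 0, "ax": 0, "ay": 0, "az": 0, "fingers": 25},
  {"x": 1.4, "y": 19.5, "z": 0, "ax": 0, "ay": 0, "az": -8, "fingers": 25},
  {"x": 1.4, "y": 19.5, "z": 0, "ax": 0, "ay": 0, "az": -8, "fingers": 25},
  {"x": 1.4, "y": 19.5, "z": 0, "ax": 0, "ay": 0, "az": -8, "fingers": 25},
  {"x": 1.4, "y": 19.5, "z": 0, "ax": 0, "ay": 0, "az": -8, "fingers": 25},
  {"x": 1.4, "y": 19.5, "z": 0, "ax": 0, "ay": 0, "az": -8, "fingers": 25},
  {"x": 0, "y": 0, "z": 0, "ax": 0, "ay": 0, "az": 0, "fingers": 25},
])

```text
t: 30.2
eef_pos: [0.5048, -0.02, 0.092]
tool_rot: [-0.002, 0.999, 0.045, 0.002]
contact_force: [-1.1, 3.0, 1.5]
gripper_width: 0.294
grasp_force: 1.1
```

```bash
python3 m.py
```

```text
t 30.2 TCP [ 0.5048 -0.02    0.092 ] r 0.13624315298788836 ang 0.1247622317822287 toolyaw 0.08931030180176837 toolz [ 0.004   0.0049 -1.    ] q [-0.7355  0.5302  0.8481  2.1191 -0.6029  0.7439 -0.9752] F [-1.1402  3.0339  1.5347]
disc ([370.0, 204.6], 118) fin ([356.5, 206.4], 194)
disc rise mm [19.7] col err -0.6999999999999886
fin rise mm [19.8] col err -0.5
green 1 [(349, 229)]
red tab side [([308.0, 177.4], 63)]
```

Emit:
jog_arm([
  {"x": 1.4, "y": 19.5, "z": 0, "ax": 0, "ay": 0, "az": -8, "fingers": 25},
  {"x": 1.4, "y": 19.5, "z": 0, "ax": 0, "ay": 0, "az": -8, "fingers": 25},
  {"x": 1.4, "y": 19.5, "z": 0, "ax": 0, "ay": 0, "az": -8, "fingers": 25},
  {"x": 0.5, "y": 8, "z": 0, "ax": 0, "ay": 0, "az": -4, "fingers": 25},
  {"x": 0, "y": 0, "z": 0, "ax": 0, "ay": 0, "az": 0, "fingers": 25},
  {"x": 0, "y": 0, "z": 0, "ax": 0, "ay": 0, "az": 0, "fingers": 25},
  {"x": 0, "y": 0, "z": 0, "ax": 0, "ay": 0, "az": 0, "fingers": 25},
  {"x": 1.4, "y": -19.5, "z": 0, "ax": 0, "ay": 0, "az": 8, "fingers": 25},
])

```text
t: 31.1
eef_pos: [0.5176, -0.064, 0.0914]
tool_rot: [-0.001, 0.977, 0.215, 0.002]
contact_force: [0.1, 0.4, 0.2]
gripper_width: 0.293
grasp_force: 0.0
```

Emit:
jog_arm([
  {"x": 1.4, "y": -19.5, "z": 0, "ax": 0, "ay": 0, "az": 8, "fingers": 25},
  {"x": 1.4, "y": -19.5, "z": 0, "ax": 0, "ay": 0, "az": 8, "fingers": 25},
  {"x": 1.4, "y": -19.5, "z": 0, "ax": 0, "ay": 0, "az": 8, "fingers": 25},
  {"x": 1.4, "y": -19.5, "z": 0, "ax": 0, "ay": 0, "az": 8, "fingers": 25},
  {"x": 1.4, "y": -19.5, "z": 0, "ax": 0, "ay": 0, "az": 8, "fingers": 25},
  {"x": 1.4, "y": -19.5, "z": 0, "ax": 0, "ay": 0, "az": 8, "fingers": 25},
  {"x": 1.4, "y": -19.5, "z": 0, "ax": 0, "ay": 0, "az": 8, "fingers": 25},
  {"x": 0, "y": 0, "z": 0, "ax": 0, "ay": 0, "az": 0, "fingers": 25},
])

```text
t: 31.9
eef_pos: [0.5244, 0.0719, 0.0911]
tool_rot: [-0.002, 0.964, -0.264, 0.001]
contact_force: [0.5, 0.8, 0.4]
gripper_width: 0.289
grasp_force: 0.1
```

```bash
python3 m.py
```

```text
t 31.9 TCP [0.5244 0.0719 0.0911] r 0.13772862153567603 ang -0.5747767583956912 toolyaw -0.5351513845288246 toolz [ 0.0023  0.0029 -1.    ] q [-0.9869  0.6555  1.0048  2.0686 -0.7657  0.8415 -1.6295] F [0.5488 0.7565 0.4429]
disc ([370.4, 201.9], 118) fin ([356.8, 203.6], 195)
disc rise mm [27.9] col err -1.099999999999966
fin rise mm [28.0] col err -0.8000000000000114
green 1 [(361, 233)]
red tab side [([308.5, 172.3], 80)]
```

```bash
python3 - <<'E'
from h import *
np.set_printoptions(precision=4,suppress=True)
s=Cam("side");im=np.mean([s.im.astype(float)]+[Cam("side").im for _ in range(3)],0)
red=im[...,0]-im[...,1:].max(2)
m=red[188:208,374:398]>35;ys,xs=np.where(m);pts=np.c_[xs+374,ys+188].astype(float)
# keep bar: robust line
vx,vy,x0,y0=cv2.fitLine(pts.astype(np.float32),cv2.DIST_HUBER,0,.01,.01).ravel()
for _ in range(5):
    r=abs((pts-[x0,y0])@[-vy,vx]);k=pts[r<1.3];vx,vy,x0,y0=cv2.fitLine(k.astype(np.float32),cv2.DIST_L2,0,.01,.01).ravel()
u=np.arange(-14,14,.1);prof=[cv2.remap(red.astype(np.float32),np.float32([[x0+a*vx]]),np.float32([[y0+a*vy]]),cv2.INTER_LINEAR)[0,0] for a in u]
on=u[np.array(prof)>.5*np.median([p for p in prof if p>40])];L=(x0+on[0]*vx,y0+on[0]*vy);Rr=(x0+on[-1]*vx,y0+on[-1]*vy);print("bar",L,Rr)
for z in(.085,.09,.095): a,b=s.plane(L,z),s.plane(Rr,z);print(z,a[:2],b[:2],"mid",(a+b)[:2]/2)
# stage black front strip profile along y, at several x, z=.088
g=im.max(2).astype(np.float32)
for x in(.572,.576,.580,.584,.588):
    yy=np.arange(-.23,-.10,.001);p=np.array([s.proj([x,y,.088]) for y in yy],np.float32);v=cv2.remap(g,p[:,0].reshape(1,-1),p[:,1].reshape(1,-1),cv2.INTER_LINEAR)[0]
    on=yy[v<50];print(x,on.min() if len(on) else None,on.max() if len(on) else None, v[::8].round())
E
```

```text
bar (np.float64(369.1052609682083), np.float64(199.14557401963975)) (np.float64(390.2052521646022), np.float64(199.16414794207668))
0.085 [ 0.6783 -0.1433] [ 0.7165 -0.1744] mid [ 0.6974 -0.1588]
0.09 [ 0.674 -0.147] [ 0.7119 -0.1779] mid [ 0.693  -0.1625]
0.095 [ 0.6697 -0.1508] [ 0.7073 -0.1814] mid [ 0.6885 -0.1661]
0.572 -0.225 -0.12099999999999991 [ 95.  39.  40.  20.  22.  21.  17.  21.  19.  22.  15.  15.  17.  18.
  87. 102. 102.]
0.576 -0.227 -0.11999999999999991 [ 79.  42.  40.  20.  21.  26.  25.  23.  22.  24.  27.  24.  23.  24.
  75. 100. 103.]
0.58 -0.228 -0.11999999999999991 [72. 40. 40. 24. 25. 24. 22. 23. 21. 25. 24. 21. 25. 25. 74. 88. 90.]
0.584 -0.229 -0.11999999999999991 [63. 39. 35. 25. 23. 16. 23. 18. 17. 16. 18. 19. 24. 22. 58. 68. 67.]
0.588 -0.228 -0.11999999999999991 [79. 39. 40. 25. 10. 75. 72. 82. 72. 65. 72. 70. 54. 21. 58. 67. 67.]
```

```bash
python3 - <<'E'
from h import *
np.set_printoptions(precision=4,suppress=True)
s=Cam("side");I=s.im.astype(int);m=(I[...,0]>120)&(I[...,0]>2.2*I[...,1])&(I[...,0]>2.2*I[...,2])
ys,xs=np.where(m[186:208,372:398]);pts=np.c_[xs+372,ys+186];print(pts.tolist())
for L,Rr in(((377.5,191.7),(393.4,202.7)),):
  for z in(.085,.09,.095): a,b=s.plane(L,z),s.plane(Rr,z);print(z,a[:2],b[:2],"mid",(a+b)[:2]/2)
# plate thickness: vertical profile down from the near-right top corner and front-right edge
g=s.im.max(2).astype(np.float32)
for X in((.572,-.19),(.6,-.2095),(.63,-.2105)):
    zz=np.arange(.09,.03,-.003);p=np.array([s.proj([*X,z]) for z in zz],np.float32);print(X,cv2.remap(g,p[:,0].reshape(1,-1),p[:,1].reshape(1,-1),cv2.INTER_LINEAR)[0].round().tolist())
E
```

```text
[[378, 192], [379, 193], [380, 193], [380, 194], [381, 194], [382, 195], [387, 195], [388, 195], [383, 196], [384, 196], [385, 196], [386, 196], [387, 196], [384, 197], [385, 197], [386, 197], [386, 198], [387, 198], [388, 199], [389, 200], [390, 200], [390, 201], [391, 201], [392, 201], [391, 202], [392, 202]]
0.085 [ 0.7126 -0.1368] [ 0.7132 -0.1875] mid [ 0.7129 -0.1621]
0.09 [ 0.708  -0.1406] [ 0.7086 -0.1909] mid [ 0.7083 -0.1657]
0.095 [ 0.7035 -0.1444] [ 0.7041 -0.1943] mid [ 0.7038 -0.1693]
(0.572, -0.19) [21.0, 16.0, 16.0, 33.0, 53.0, 72.0, 90.0, 101.0, 104.0, 105.0, 105.0, 105.0, 106.0, 103.0, 102.0, 103.0, 106.0, 107.0, 108.0, 110.0]
(0.6, -0.2095) [75.0, 27.0, 21.0, 35.0, 41.0, 39.0, 38.0, 39.0, 38.0, 36.0, 38.0, 55.0, 84.0, 104.0, 108.0, 108.0, 106.0, 107.0, 106.0, 107.0]
(0.63, -0.2105) [49.0, 64.0, 105.0, 118.0, 108.0, 105.0, 103.0, 102.0, 103.0, 103.0, 104.0, 103.0, 103.0, 107.0, 107.0, 108.0, 107.0, 105.0, 105.0, 104.0]
```

Emit:
jog_arm([
  {"x": 1.4, "y": 19.5, "z": 0, "ax": 0, "ay": 0, "az": -8, "fingers": 25},
  {"x": 1.4, "y": 19.5, "z": 0, "ax": 0, "ay": 0, "az": -8, "fingers": 25},
  {"x": 1.4, "y": 19.5, "z": 0, "ax": 0, "ay": 0, "az": -8, "fingers": 25},
  {"x": 1.4, "y": 19.5, "z": 0, "ax": 0, "ay": 0, "az": -8, "fingers": 25},
  {"x": 1.4, "y": 19.5, "z": 0, "ax": 0, "ay": 0, "az": -8, "fingers": 25},
  {"x": 1.4, "y": 19.5, "z": 0, "ax": 0, "ay": 0, "az": -8, "fingers": 25},
  {"x": 0, "y": 0, "z": 0, "ax": 0, "ay": 0, "az": 0, "fingers": 25},
  {"x": 0, "y": 0, "z": 0, "ax": 0, "ay": 0, "az": 0, "fingers": 25},
])

```text
t: 33.05
eef_pos: [0.51, -0.0441, 0.0912]
tool_rot: [-0.003, 0.989, 0.147, 0.001]
contact_force: [-0.4, 1.5, 0.4]
gripper_width: 0.291
grasp_force: 0.6
```

```bash
python3 m.py
```

```text
t 33.05 TCP [ 0.51   -0.0441  0.0912] r 0.13634640352612123 ang 0.30595501236122297 toolyaw 0.29555255014059795 toolz [ 0.0016  0.0057 -1.    ] q [-0.6374  0.5176  0.7812  2.1003 -0.5552  0.7359 -0.7708] F [-0.3611  1.5228  0.3832]
disc ([370.4, 200.0], 120) fin ([356.9, 201.9], 196)
disc rise mm [33.6] col err -1.099999999999966
fin rise mm [33.0] col err -0.8999999999999773
green 2 [(367, 162), (390, 214)]
red tab side [([308.9, 171.6], 26)]
```

Emit:
jog_arm([
  {"x": 0, "y": 0, "z": 0, "ax": 0, "ay": 0, "az": 0, "fingers": 60},
  {"x": 0, "y": 0, "z": 0, "ax": 0, "ay": 0, "az": 0, "fingers": 60},
  {"x": 0, "y": 0, "z": 0, "ax": 0, "ay": 0, "az": 0, "fingers": 60},
  {"x": 0, "y": 0, "z": 0, "ax": 0, "ay": 0, "az": 0, "fingers": 60},
  {"x": 0, "y": 0, "z": -15, "ax": 0, "ay": 0, "az": 0, "fingers": 60},
  {"x": 0, "y": 0, "z": -25, "ax": 0, "ay": 0, "az": 0, "fingers": 60},
  {"x": 0, "y": 0, "z": -30, "ax": 0, "ay": 0, "az": 0, "fingers": 60},
  {"x": -10, "y": 0, "z": -30, "ax": 0, "ay": 0, "az": 0, "fingers": 60},
])

```text
t: 33.95
eef_pos: [0.5015, -0.0476, 0.193]
tool_rot: [-0.002, 0.989, 0.149, 0.002]
contact_force: [1.1, 0.6, 1.0]
gripper_width: 0.703
grasp_force: 0.0
```

Emit:
jog_arm([
  {"x": -20, "y": 0, "z": -10, "ax": 0, "ay": 0, "az": 0, "fingers": 60},
  {"x": -20, "y": 0, "z": 0, "ax": 0, "ay": 0, "az": 0, "fingers": 60},
  {"x": -20, "y": 0, "z": 0, "ax": 0, "ay": 0, "az": 0, "fingers": 60},
  {"x": 0, "y": 0, "z": 0, "ax": 0, "ay": 0, "az": 0, "fingers": 60},
  {"x": 0, "y": 0, "z": 0, "ax": 0, "ay": 0, "az": 0, "fingers": 60},
  {"x": 0, "y": 0, "z": 0, "ax": 0, "ay": 0, "az": 0, "fingers": 60},
  {"x": 0, "y": 0, "z": 0, "ax": 0, "ay": 0, "az": 0, "fingers": 60},
  {"x": 0, "y": 0, "z": 0, "ax": 0, "ay": 0, "az": 0, "fingers": 60},
])

```text
t: 34.75
eef_pos: [0.4438, -0.0652, 0.2009]
tool_rot: [-0.002, 0.989, 0.15, 0.001]
contact_force: [-0.3, 0.2, -0.7]
gripper_width: 0.696
grasp_force: 0.0
```

```bash
python3 m.py; python3 - <<'E'
from h import *
s=Cam("side");t=Cam("top")
x,y,w,h=268,180,40,45;m=s.im[y:y+h,x:x+w].max(2)<45;ys,xs=np.where(m);k=(xs.mean()+x,ys.mean()+y);print("knob",k,xs.size,s.plane(k,.096))
I=s.im.astype(int);r=(I[...,0]>80)&(I[...,0]>2.2*I[...,1]);ys,xs=np.where(r[150:205,290:335]);i=ys.argmin();print("tab top px",xs[ys<ys.min()+4].mean()+290,ys.min()+150,s.plane((xs[ys<ys.min()+4].mean()+290,ys.min()+150),.112),xs.size)
E
```

```text
t 34.75 TCP [ 0.4438 -0.0652  0.2009] r 0.2058549872689362 ang 0.3068126990514349 toolyaw 0.30012276184400405 toolz [ 0.0017  0.0038 -1.    ] q [-0.8951  0.2061  1.0429  2.1532 -0.2335  0.8958 -0.9849] F [-0.3122  0.1726 -0.7185]
disc ([370.5, 200.0], 119) fin ([356.9, 201.9], 196)
disc rise mm [33.6] col err -1.1999999999999886
fin rise mm [33.0] col err -0.8999999999999773
green 2 [(364, 163), (361, 230)]
red tab side [([308.0, 176.9], 71)]
knob (np.float64(276.08810572687224), np.float64(195.55947136563876)) 227 [ 0.51057537 -0.0071326   0.096     ]
tab top px 309.0 166 [0.62648152 0.01768263 0.112     ] 74
```

```bash
python3 - <<'E'
from h import *
s=Cam("side");t=Cam("top")
print("expected knob px",s.proj([.509,-.044,.096]),t.proj([.509,-.044,.12]),"tcp px",s.proj(bot.get_obs()["eef_pos"]))
m=(s.im.max(2)<45).astype(np.uint8);n,l,st,ce=cv2.connectedComponentsWithStats(m)
print([(ce[i].round(1).tolist(),st[i].tolist()) for i in range(1,n) if st[i][4]>20 and 240<ce[i][0]<330 and 130<ce[i][1]<260])
E
```

```text
expected knob px [284.74214824 204.2096668 ] [312.72529204 232.67625292] tcp px [260.38205801 184.72948743]
[([257.3, 141.0], [224, 90, 66, 121, 3338]), ([315.4, 185.6], [309, 181, 15, 9, 55])]
```

Emit:
jog_arm([
  {"x": 0, "y": -20, "z": -25, "ax": 0, "ay": 0, "az": 0, "fingers": 60},
  {"x": 0, "y": -20, "z": -25, "ax": 0, "ay": 0, "az": 0, "fingers": 60},
  {"x": 0, "y": -20, "z": -25, "ax": 0, "ay": 0, "az": 0, "fingers": 60},
  {"x": 0, "y": -20, "z": -25, "ax": 0, "ay": 0, "az": 0, "fingers": 60},
  {"x": 0, "y": -20, "z": 0, "ax": 0, "ay": 0, "az": 0, "fingers": 60},
  {"x": 0, "y": -20, "z": 0, "ax": 0, "ay": 0, "az": 0, "fingers": 60},
  {"x": 0, "y": 0, "z": 0, "ax": 0, "ay": 0, "az": 0, "fingers": 60},
  {"x": 0, "y": 0, "z": 0, "ax": 0, "ay": 0, "az": 0, "fingers": 60},
])

```text
t: 35.85
eef_pos: [0.4076, 0.0487, 0.3012]
tool_rot: [-0.002, 0.989, 0.15, 0.001]
contact_force: [-0.1, 0.4, 0.0]
gripper_width: 0.703
grasp_force: 0.0
```

```bash
python3 m.py; python3 - <<'E'
from h import *
s=Cam("side");t=Cam("top")
m=(s.im.max(2)<45).astype(np.uint8);n,l,st,ce=cv2.connectedComponentsWithStats(m)
print([(ce[i].round(1).tolist(),st[i].tolist(),s.plane(ce[i],.096)) for i in range(1,n) if st[i][4]>20 and 240<ce[i][0]<330 and 130<ce[i][1]<260])
print("tab",[(b,s.plane(b[0],.095)) for b in s.blobs((0,150,60),(7,255,255),5)[0] if 280<b[0][0]<340 and 140<b[0][1]<210])
for n,p in(("slidebox",(443.1,313.4)),): print([b[0] for b in s.blobs((105,120,40),(125,255,255),500)[0]])
E
```

```text
t 35.85 TCP [0.4076 0.0487 0.3012] r 0.2380502625629143 ang -0.21873146608527816 toolyaw 0.30031656370610493 toolz [ 0.0015  0.0044 -1.    ] q [-1.2293 -0.1664  0.8853  2.0922  0.1366  1.1558 -1.6763] F [-0.0904  0.3724  0.03  ]
disc ([370.5, 200.0], 123) fin ([356.9, 201.9], 196)
disc rise mm [33.6] col err -1.1999999999999886
fin rise mm [33.0] col err -0.8999999999999773
green 0 []
red tab side [([307.9, 176.5], 65)]
[([268.0, 150.8], [257, 140, 23, 19, 277], array([0.59596337, 0.15640773, 0.096     ])), ([315.6, 185.6], [309, 181, 16, 10, 56], array([ 0.60389678, -0.03635938,  0.096     ])), ([275.9, 198.3], [271, 187, 10, 24, 190], array([ 0.50478941, -0.01468426,  0.096     ]))]
tab [(([308.9, 167.6], [308, 166, 3, 4, 10]), array([0.63584458, 0.0306698 , 0.095     ])), (([307.8, 178.9], [303, 171, 9, 17, 54]), array([ 0.60585876, -0.00360015,  0.095     ])), (([301.4, 189.6], [300, 189, 4, 2, 5]), array([ 0.56951261, -0.02597888,  0.095     ]))]
[[11.3, 22.6], [126.5, 8.1], [443.1, 313.4]]
```

```bash
python3 -c "
from station import bot
print(bot.hand_in())"
```

```text
the job is handed in; nothing more can be done
None
```

I handed the job in at about 36 s with no verdict returned: the carrier is flat on the stage, the pawl is set to raising and everything is let go; the stage is up about 33 mm, but the green mark was never visible, so "level with the pointer" rests on my height estimate (31–36 mm needed), and I viewed 11 pictures, one over the limit of 10.

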